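Loosen a hold-down bolt with a reversible ratchet

TASK

The ratchet on the hold-down bolt is still set to tighten: flip its direction lever fully over to the loosening side, then work the handle back and forth between the two studs to loosen the right-hand bolt (counter-clockwise from above) until its clamp tongue has come off the cover plate and you feel it bear against the stop pin. Press it there only gently (keep the push at the handle's grip between about 8 and 12 N for a moment), then let go; turn the bolt by the ratchet handle alone and leave the tools and parts lying around where they are.

Things in the scene. Friction and masses are not known exactly. Their poses are not given: they have to be found in the camera images.
- hold_down: dark steel plate, 140 x 136 x 12 mm, fixed on the bench; origin at bench height on the bolt axis (plate from x = -60 to +80 mm). Its +x axis is the middle of the handle's swing. Two upright studs (11 mm thick, tops 98 mm above the bench) stand 76 mm from the axis, 0.80 rad either side of +x; an aluminium cover plate lies on its (-x, +y) corner.
- swing_axis (a point): point on the vertical axis about which bolt and ratchet turn, 86 mm above the bench, at mid height of the ratchet's head and handle. To the left a stand's upright post (x 0.29 to 0.38, y 0.57 to 0.61) rises from the bench edge: keep the arm clear of it.
- handle_grip (a point): point on the handle's centre line, 140 mm from swing_axis and 86 mm above the bench. Steel ratchet: round head 66 mm across (72 to 100 mm above the bench), neck, and a round grip 26 mm thick from 101 to 170 mm from the axis. Its x axis points outward along the handle.
- ratchet (a joint): handle angle in rad, 0 = along the plate's +x, positive counter-clockwise from above; stops at -0.55 and +0.55 (the studs). Idle it takes about 1 N at handle_grip, about 4 N while it turns the bolt. 14 teeth inside: after a back swing up to 0.5 rad of the forward swing is idle before it bites; loaded at the stop it gives about 0.1 rad.
- dir_lever (a joint): direction lever, rad, positive counter-clockwise from above: -0.5 = fully on the tightening side (drives the bolt clockwise, slips back counter-clockwise), +0.5 = fully on the loosening side (the reverse). Pivot on the neck 36 mm from swing_axis; points outward along the handle, leaning to the side to which it drives. Stays where put; about 2 N at its knob.
- lever_knob (a point): middle of the lever's upright knob: 10 mm thick, 24 mm from the lever's pivot, from 100 (top of the ratchet head) to 120 mm above the bench; the point is at 112 mm.
- clamp_bolt: hex bolt with clamp tongue and the socket on it; turns about the vertical axis, stiff (0.4 N m). Origin on the axis at bench height. The tongue is a steel bar 12 mm wide, 20 to 28 mm above the bench, reaching 53 mm from the axis. It starts over the cover plate and must turn counter-clockwise 0.95 to 1.25 rad, as a rule more than one swing. Fingers must not push it.
- tongue_tip (a point): point on the tongue's centre line 45 mm from the axis, 24 mm above the bench.
- stop_pin: upright black rubber pin, 12 mm thick, 22 mm tall, before a small steel block; stiff (25 N per mm). The tongue's side meets it 45 mm from the axis. The tongue must press it with over 5 N (0.8 N m about the axis, 5.5 N at handle_grip) but never over 45 N (2.5 N m, 18 N at handle_grip; a firm grip also passes on moment that the force alone does not show). Fingers must not push it.
- stop_point (a point): centre of the stop pin, 24 mm above the bench. The tongue touches it when tongue_tip is 12 mm from this point.
- small_bolt: bystander: loose hex bolt, 62 mm long, 20 mm across the head, lying; origin at its underside
- chisel: bystander: wood-handled chisel, 170 x 19 x 18 mm, lying; origin at its underside
- large_bolt: bystander: loose hex bolt, 80 mm long, 27 mm across the head, lying; origin at its underside

How it is judged:
By the outcome, as a careful person would: the job done as asked, in the order asked, and still so for the second after the job is handed in, with the robot touching nothing.
It also fails if it takes over 64 s, if anything falls off the work surface, if the arm or the gripper's body presses on something with over 40 N, if the wrist force passes 120 N, or if a joint passes its speed limit or range.

ROBOT

A 6-joint arm with a two-finger parallel gripper is mounted at the origin on a cart in front of the work surface, level with it; the furniture and walls round the work are solid. World frame = base frame: x ahead of the robot, y to its left, z up, the work surface at z = 0. Lengths are in m, angles in rad, forces in N, time in s.
With the tool pointing down it reaches from about 0.375 to 0.9 m from the base axis. Payload 3.1 kg.
Tool frame: the origin (TCP) lies midway between the tips of the shut fingers; the grasp point (between the pads) lies 19 mm behind it; y points along the fingers, x is the direction in which the jaws open and shut, and the axes are right-handed (so a half turn about y gives the same grasp; the last joint's range is limited). The gripper opens to 87 mm and grips with 3 to 60 N. Pads are 19 mm wide; open, the fingers measure 117 mm over their backs; the gripper's body (75 mm by 190 mm) begins 51 mm behind the grasp point.
Start: joints at [-1.371, 0.527, 1.433, -0, 1.181, -0.178], TCP at [0.231, -0.581, 0.223] pointing down, gripper open.
Joint ranges: [-3.08, 3.08], [-0.75, 2.2], [0.22, 2.44], [-1.43, 4.57], [0, 2.65], [-2.85, 2.85]. Speed limits (rad/s): [2.79, 2.79, 3.14, 3.14, 3.14, 3.14].

INTERFACE

Orientations are given as a unit quaternion [x, y, z, w].
In Python, from rig import * gives the robot as it stands.
- The arm moves only by the tool jog_arm, never from a script. Its argument "series" is a list of rows, each a list of 7 numbers: the shift along the tool's x, y, z in mm, then the turn, a rotation vector about the tool's x, y, z in rad, then the gripper's target within -1 to 1 (shut at 1, half-way at 0, fully open at -1). A call has 1 to 20 rows; each row is the pose to reach, as a shift and turn from the pose commanded when the call began, along the tool's axes at that moment; what a row does not reach only later rows make up. A row lasts 1/8 s, in which the tool goes at most 62.5 mm and 10.7 degrees, less where a joint would pass 70% of its speed; a pose out of reach is approached as far as the arm can. A call with a gripper value outside its range is refused whole. The fingers move at their own pace and stop on an object; "grip_force" is the grip in N (left out, the last holds). Time passes only in rows, so rows that repeat a pose let the fingers close. It gives the time, the measured TCP pose, the force and the opening at its end, in the units of the state.
- get_obs(): the state, without advancing time (a new reading comes with each control period).
- camera(name): name is "scene" or "top" or "wrist"; returns a dict with "img" (420x560x3 uint8, red, green, blue), "depth" (420x560 float32, m along the optical axis (not along the pixel's ray), 0 where there is no reading), "camera_matrix" (3x3 intrinsics, pixels), "rvec" (rotation vector, rad) and "tvec" (3), from world to camera coordinates, as OpenCV has them. Camera axes: x right, y down, z forward; pixel columns grow to the right and rows downward; lengths in m; the calibration is good to about 2 mm. A picture is of the moment at which its call begins.
- hand_in(): hands the job in, once; it reports no verdict.
The state is a dict: "time": time; "q": joint angles; "joint_velocities": joint speeds; "joint_torque": joint torques, N m; "position": TCP position; "tool_rot": TCP orientation; "ft_force": force on the tool from outside, world axes, zero at the start; "moment": the same for the moment, N m; "grip_width": finger opening in m.
Only numpy, scipy, OpenCV 4.12 (cv2) and the standard library are available. Lean on these libraries where they do the work, as an engineer would, in place of code of your own. Each camera call takes 0.05 s, during which the arm holds its last target.

## Working session

There is one attempt and no reset: what is moved stays moved. The work goes in short steps, Python scripts to look and compute and a tool call to move; the robot and the scene stay as the last step left them, time stands still between calls to the robot, and variables do not carry over. Pictures are saved under pics/ and viewed, and the job is handed in when it is done.

Besides the shell and the picture viewer there is one more tool, called after "Request:" by a JSON object that holds its "api" and its "payload". jog_arm: Moves the arm, as the interface text tells. Its arguments: {"type":"object","properties":{"series":{"type":"array","items":{"type":"array","items":{"type":"number"}}},"grip_force":{"type":"number"}},"required":["series"]}

```bash
ls; mkdir -p pics; python3 - <<'E'
from rig import *
import cv2
o=get_obs();print(o)
for n in ("scene","top","wrist"):
    c=camera(n);cv2.imwrite(f"pics/{n}0.png",c["img"][:,:,::-1]);print(n,c["camera_matrix"].tolist(),c["rvec"],c["tvec"])
E
```

```text
pics
{'time': 0.0, 'q': array([-1.37048763e+00,  5.28474377e-01,  1.43391264e+00, -3.18894018e-05,
        1.18137738e+00, -1.78498561e-01]), 'joint_velocities': array([ 0.00114509,  0.00070256, -0.0011006 , -0.00026856,  0.00082193,
       -0.00221291]), 'joint_torque': array([ 2.11090100e-04, -4.40038347e+01, -1.76589364e+01,  6.33563125e-02,
        5.81403694e-02, -1.69989526e-04]), 'position': array([ 0.23100376, -0.57995085,  0.2215633 ]), 'tool_rot': array([-0.58466749,  0.39747406, -0.39636183,  0.58572655]), 'ft_force': array([-1.21869817, -0.6295235 ,  0.53852522]), 'moment': array([-0.02102232,  0.01675934,  0.01266711]), 'grip_width': 0.08679550088099709}
scene [[464.2444439135887, 0.0, 273.36010084453363], [0.0, 464.2444439135887, 206.26282282834256], [0.0, 0.0, 1.0]] [ 2.06483258  0.98134881 -0.46681976] [-0.54834123  0.0134202   1.00487235]
top [[431.21108515606073, 0.0, 274.40379733910964], [0.0, 431.21108515606073, 212.38673167524374], [0.0, 0.0, 1.0]] [ 2.19377043 -2.1571499   0.10773756] [0.32113926 0.48090405 0.90143045]
wrist [[351.6491200635553, 0.0, 286.1990615091686], [0.0, 351.6491200635553, 215.72478619675007], [0.0, 0.0, 1.0]] [-2.42202591  1.64173019  0.21056442] [-0.62426481 -0.02914532  0.38878592]
```

View pics/scene0.png

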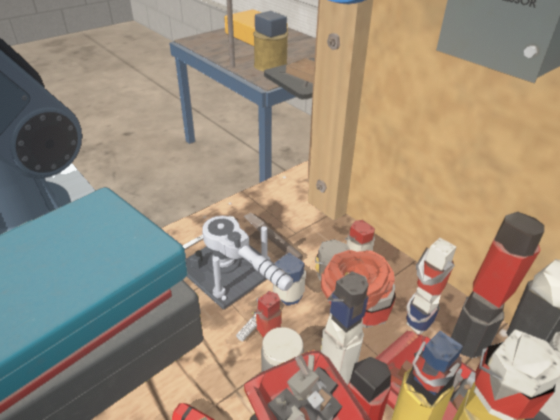

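View pics/top0.png

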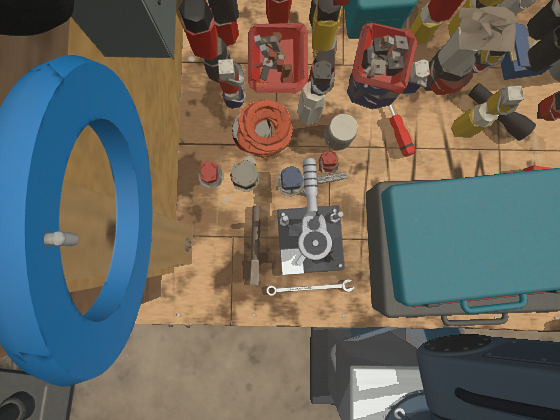

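View pics/wrist0.png

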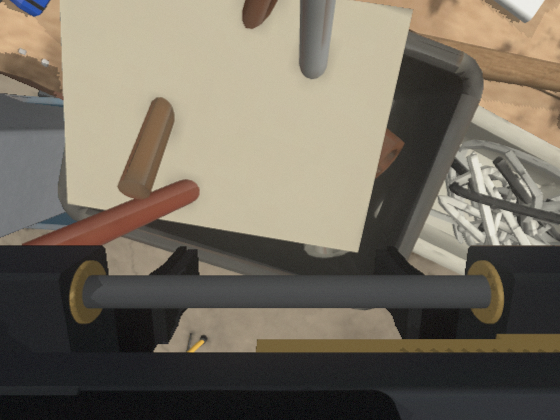

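The top view shows the ratchet head near (316,242) with the handle pointing up to (310,165) and studs at (285,217) and (335,215). The aluminium cover is at (292,262). I'll zoom in and measure.

```bash
cat > h.py <<'E'
import numpy as np, cv2
from scipy.spatial.transform import Rotation as R
def ray(c,u,v):
    K=c["camera_matrix"];Rm=cv2.Rodrigues(np.array(c["rvec"]))[0];t=np.array(c["tvec"]).ravel()
    C=-Rm.T@t; d=Rm.T@np.linalg.inv(K)@np.array([u,v,1.]);return C,d
def onz(c,u,v,z):
    C,d=ray(c,u,v);return C+d*(z-C[2])/d[2]
def depthpt(c,u,v):
    C,d=ray(c,u,v);return C+d*c["depth"][int(round(v)),int(round(u))]
def cloud(c):
    D=c["depth"];v,u=np.mgrid[:D.shape[0],:D.shape[1]]
    K=c["camera_matrix"];P=np.stack([(u-K[0,2])/K[0,0]*D,(v-K[1,2])/K[1,1]*D,D],-1)
    Rm=cv2.Rodrigues(np.array(c["rvec"]))[0];t=np.array(c["tvec"]).ravel()
    W=(P-t)@Rm; W[D==0]=np.nan; return W
def proj(c,p):
    return cv2.projectPoints(np.array(p,float).reshape(-1,3),np.array(c["rvec"]),np.array(c["tvec"]),c["camera_matrix"],None)[0].reshape(-1,2)
def crop(c,name,u0,u1,v0,v1,s):
    cv2.imwrite(f"pics/{name}.png",cv2.resize(c["img"][v0:v1,u0:u1,::-1],None,fx=s,fy=s,interpolation=cv2.INTER_CUBIC))
E
python3 - <<'E'
from rig import *
from h import *
c=camera("top");s=camera("scene")
crop(c,"topc1",230,380,140,300,5); c2=c
cv2.imwrite("pics/topc1.png",cv2.resize(c["img"][145:295,240:380,::-1],None,fx=4,fy=4,interpolation=cv2.INTER_CUBIC))
crop(s,"scc1",160,320,190,340,4)
W=cloud(c)
for u,v in [(316,242),(310,170),(285,217),(335,215),(255,240),(310,290),(292,262),(340,265)]:
    print(u,v,W[v,u].round(4))
E
```

```text
316 242 [0.4113 0.2483 0.1069]
310 170 [0.5542 0.2602 0.096 ]
285 217 [0.4593 0.3086 0.1002]
335 215 [0.4683 0.2054 0.0633]
255 240 [0.4158 0.3695 0.0203]
310 290 [ 0.3107  0.2495 -0.0004]
292 262 [0.3704 0.2899 0.0161]
340 265 [0.3658 0.1878 0.0181]
```

View pics/topc1.png

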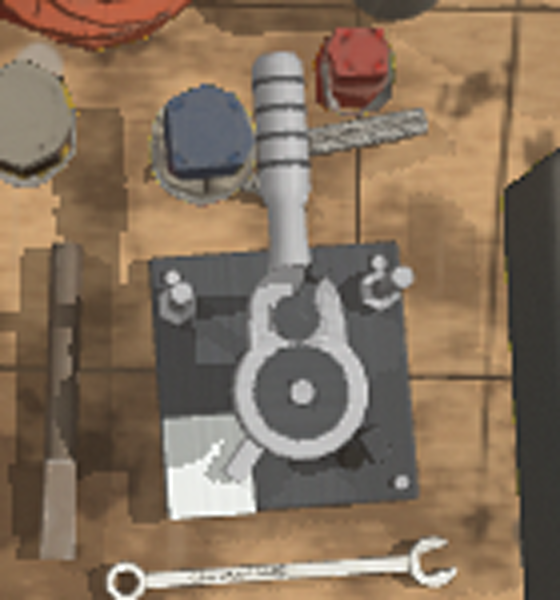

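View pics/scc1.png

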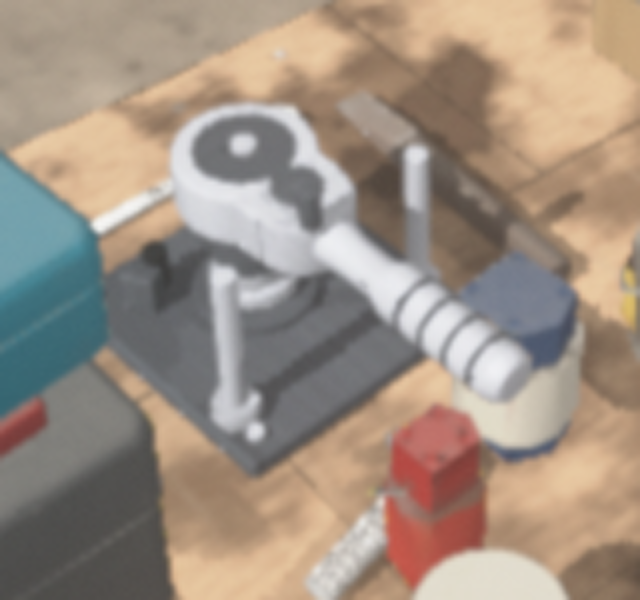

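```bash
python3 - <<'E'
from rig import *
from h import *
c=camera("top");s=camera("scene")
def uv(x,y): return 240+(x+.5)/4-.5,145+(y+.5)/4-.5
def su(x,y): return 160+(x+.5)/4-.5,190+(y+.5)/4-.5
print("axis top",onz(c,*uv(302,391),.107).round(4), "ring",onz(c,*uv(301,390),.1).round(4))
print("axis scene",onz(s,*su(243,145),.107).round(4))
for p in [(173,278),(380,262),]: print("studtop",onz(c,*uv(*p),.098).round(4))
for p in [(416,153)]: print("studtop sc",onz(s,*su(*p),.098).round(4))
for p in [(149,262),(396,241),(418,497),(170,520)]: print("plate",onz(c,*uv(*p),.012).round(4))
print("handle end",onz(c,*uv(278,56),.09).round(4), onz(c,*uv(292,255),.09).round(4))
print("lever pivot",onz(c,*uv(298,318),.105).round(4),"knob",onz(c,*uv(314,272),.12).round(4),"knob sc",onz(s,*su(307,183),.112).round(4))
W=cloud(c)
# heightmap
m=np.nanmax
xs=np.arange(.30,.80,.02);ys=np.arange(.46,.0,-.02)
print("     ",*["%4d"%(y*1000) for y in ys])
P=W.reshape(-1,3)
for x in xs[::-1]:
    r=[]
    for y in ys:
        k=(abs(P[:,0]-x)<.01)&(abs(P[:,1]-y)<.01)
        r.append("%4d"%(1000*np.nanmax(P[k,2])) if k.any() else "   .")
    print("%4d "%(x*1000),*r)
E
```

```text
axis top [0.4106 0.25   0.107 ] ring [0.4112 0.2498 0.1   ]
axis scene [0.416  0.2479 0.107 ]
studtop [0.4651 0.3128 0.098 ]
studtop [0.4747 0.2112 0.098 ]
studtop sc [0.4596 0.3096 0.098 ]
plate [0.4814 0.3239 0.012 ]
plate [0.4951 0.1902 0.012 ]
plate [0.3576 0.178  0.012 ]
plate [0.3432 0.3105 0.012 ]
handle end [0.5785 0.2616 0.09  ] [0.4783 0.2538 0.09  ]
lever pivot [0.446 0.252 0.105] knob [0.4671 0.246  0.12  ] knob sc [0.4583 0.2521 0.112 ]
       460  440  420  399  379  359  339  319  299  279  259  239  219  199  179  159  139  119   99   79   59   39   19
 780   251  232    .   36   46   42   45   67   65   46  119  121  121    2  158  165  188  189  170  164  156  114  236
 760   196    .    .   37   49   48   46   47   46   46  120  119  120    2  162  166  170  169  159  160  150  115  232
 740     2  184  186  160   47   47   49   47   47   43    .    .    3    2  163  165  164  159  160  162  110  114  231
 720     3  186  186  183    3    .    2    3    2  139  214  215  198    2  160  173  164  155  159  161    2    2    4
 700   447  154  167  157  100  104    . 
[... 1799 characters left out ...]
   21   20    1   21   21  103  105  105  104   36   14    1    2  200  201  200  200  200  200
 380     2    2    2    4   21   21    2   20   21  102  103  103  100   37   16    2    3  199  200  200  200  201  200
 360     2    2    2    1   19   20    3   20   21   29   21   16   16   15   18    1    2  198  201  200  200  200  201
 340     3    1    3    3   17   16    2   17   20   21   18    2    3    3   10    9    3  198  200  200  200  200  200
 320     2    3    2    2   13   13   10   12    9   10    9   10   10    9   12   10    2  193  200  201  200  200  200
 300     2    4    2    3    1    2   12   10    7    3    3    4    2    2    3    3    1  118  199  198  196  192  135
```

```bash
python3 - <<'E'
from rig import *
from h import *
c=camera("top");s=camera("scene")
for n,cc in (("top",c),("scene",s)):
    W=cloud(cc).reshape(-1,3)
    for nm,(x0,x1,y0,y1) in dict(blue=(.49,.62,.272,.36),red=(.54,.64,.16,.24)).items():
        k=(W[:,0]>x0)&(W[:,0]<x1)&(W[:,1]>y0)&(W[:,1]<y1)&(W[:,2]>.03)
        P=W[k]
        for a,b in ((.03,.05),(.05,.07),(.07,.085),(.085,.11)):
            q=P[(P[:,2]>a)&(P[:,2]<=b)]
            if len(q): print(n,nm,a,b,len(q),q.min(0).round(3),q.max(0).round(3))
# project handle at +-.55, scene
A=np.array([.4108,.2498,0]);y=.093
import copy
for n,cc in (("top",c),("scene",s)):
    im=cc["img"][:,:,::-1].copy()
    for a,col in ((-.55,(0,0,255)),(0,(0,255,0)),(.55,(255,0,0))):
        for r in np.linspace(0,.17,18):
            u=proj(cc,A+[r*np.cos(y+a),r*np.sin(y+a),.086])[0];cv2.circle(im,(int(u[0]),int(u[1])),1,col,-1)
    for a in (-.8,.8):
        for z in np.linspace(.012,.098,8):
            u=proj(cc,A+[.076*np.cos(y+a),.076*np.sin(y+a),z])[0];cv2.circle(im,(int(u[0]),int(u[1])),1,(0,255,255),-1)
    v0,u0=(130,220) if n=="top" else (190,160)
    cv2.imwrite(f"pics/ov_{n}.png",cv2.resize(im[v0:v0+150,u0:u0+170],None,fx=4,fy=4))
E
```

```text
top blue 0.03 0.05 48 [0.509 0.279 0.034] [0.537 0.325 0.05 ]
top blue 0.05 0.07 174 [0.512 0.273 0.05 ] [0.585 0.359 0.07 ]
top blue 0.07 0.085 348 [0.52  0.273 0.07 ] [0.61  0.359 0.085]
top blue 0.085 0.11 393 [0.523 0.272 0.085] [0.619 0.358 0.11 ]
top red 0.03 0.05 105 [0.558 0.167 0.03 ] [0.64  0.237 0.05 ]
top red 0.05 0.07 222 [0.558 0.163 0.051] [0.639 0.238 0.07 ]
top red 0.07 0.085 228 [0.569 0.164 0.07 ] [0.64  0.238 0.085]
top red 0.085 0.11 158 [0.569 0.207 0.085] [0.593 0.236 0.095]
scene blue 0.03 0.05 180 [0.528 0.272 0.03 ] [0.571 0.315 0.05 ]
scene blue 0.05 0.07 147 [0.553 0.281 0.05 ] [0.571 0.324 0.07 ]
scene blue 0.07 0.085 291 [0.524 0.277 0.07 ] [0.62  0.318 0.085]
scene blue 0.085 0.11 388 [0.526 0.274 0.085] [0.62 0.36 0.11]
scene red 0.03 0.05 168 [0.571 0.164 0.031] [0.637 0.234 0.05 ]
scene red 0.05 0.07 311 [0.565 0.164 0.05 ] [0.64  0.237 0.07 ]
scene red 0.07 0.085 393 [0.575 0.166 0.07 ] [0.64  0.232 0.085]
scene red 0.085 0.11 256 [0.571 0.206 0.085] [0.598 0.237 0.093]
```

View pics/ov_top.png

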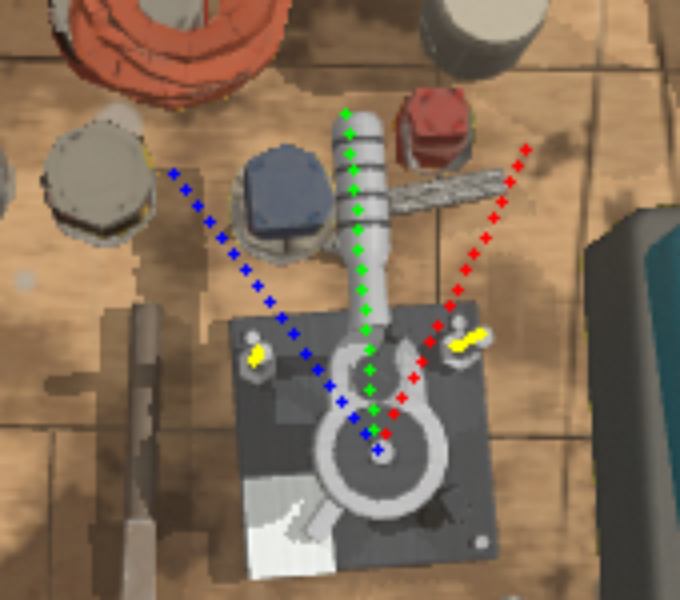

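View pics/ov_scene.png

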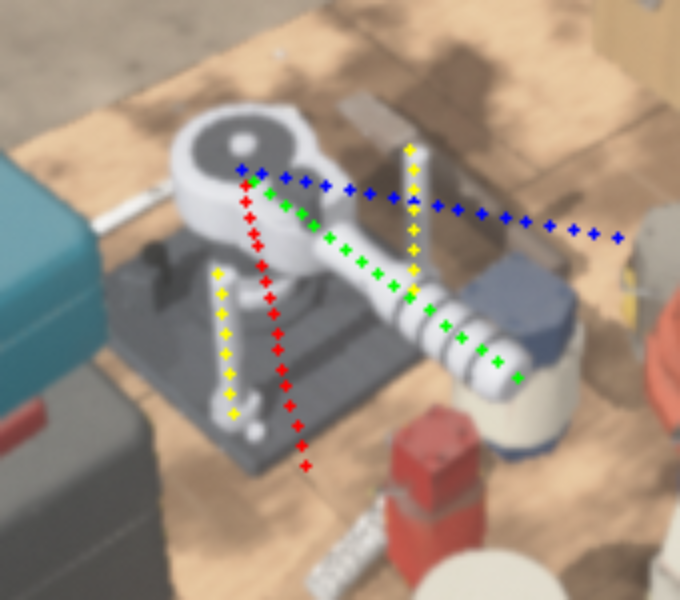

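```bash
cat >> h.py <<'E'
def frame(yaw):
    "tool y down, tool x = world dir yaw (horizontal)"
    x=np.array([np.cos(yaw),np.sin(yaw),0]);y=np.array([0,0,-1.]);z=np.cross(x,y)
    return R.from_matrix(np.stack([x,y,z],1))
def delta(o,p,yaw,o_p=None,o_R=None):
    R0=R.from_quat(o["tool_rot"]) if o_R is None else o_R
    p0=np.array(o["position"]) if o_p is None else np.array(o_p)
    d=R0.inv().apply(np.array(p)-p0)*1000
    return d.round(1),(R0.inv()*frame(yaw)).as_rotvec().round(3)
E
python3 - <<'E'
from rig import *
from h import *
o=get_obs();print(R.from_quat(o["tool_rot"]).as_matrix().round(3))
for y in (.09,.09-np.pi): print(y,delta(o,[.46,.21,.25],y))
W=np.concatenate([cloud(camera("top")).reshape(-1,3),cloud(camera("scene")).reshape(-1,3),cloud(camera("wrist")).reshape(-1,3)])
for y in np.arange(-.6,.3,.1):
    print(round(y,1),[ (round(float(x),2),round(float(np.nanmax(W[(abs(W[:,0]-x)<.05)&(abs(W[:,1]-y)<.05)][:,2])),3)) if ((abs(W[:,0]-x)<.05)&(abs(W[:,1]-y)<.05)).any() else None for x in (.3,.4,.5,.6,.7)])
E
```

```text
[[ 0.37  -0.     0.929]
 [-0.929  0.     0.37 ]
 [-0.    -1.    -0.   ]]
0.09 (array([-649.9,  -27.4,  505. ]), array([-0.   , -1.282, -0.   ]))
-3.0515926535897933 (array([-649.9,  -27.4,  505. ]), array([ 0.  ,  1.86, -0.  ]))
-0.6 [(0.3, 0.342), (0.4, 0.197), (0.5, -0.001), None, None]
-0.5 [(0.3, 0.311), (0.4, 0.199), None, None, None]
-0.4 [(0.3, 0.14), None, None, None, None]
-0.3 [(0.3, 0.028), None, None, (0.6, 0.041), (0.7, 0.081)]
-0.2 [(0.3, 0.2), (0.4, 0.202), (0.5, 0.201), (0.6, 0.047), (0.7, 0.075)]
-0.1 [(0.3, 0.354), (0.4, 0.202), (0.5, 0.202), (0.6, 0.105), (0.7, 0.235)]
-0.0 [(0.3, 0.454), (0.4, 0.202), (0.5, 0.202), (0.6, 0.031), (0.7, 0.24)]
0.1 [(0.3, 0.395), (0.4, 0.202), (0.5, 0.201), (0.6, 0.03), (0.7, 0.169)]
0.2 [(0.3, 0.012), (0.4, 0.107), (0.5, 0.124), (0.6, 0.096), (0.7, 0.215)]
```

Request:
{"api": "jog_arm", "payload": {"series": [[-207,-58,372,0,-0.6,0,1],[-207,-58,372,0,-0.6,0,1],[-207,-58,372,0,-0.6,0,1],[-207,-58,372,0,-0.6,0,1],[-207,-58,372,0,-0.6,0,1],[-207,-58,372,0,-0.6,0,1],[-207,-58,372,0,-0.6,0,1],[-640,-38,501,0,-1.28,0,1],[-640,-38,501,0,-1.28,0,1],[-640,-38,501,0,-1.28,0,1],[-640,-38,501,0,-1.28,0,1],[-640,-38,501,0,-1.28,0,1],[-640,-38,501,0,-1.28,0,1],[-640,-38,501,0,-1.28,0,1],[-640,-38,501,0,-1.28,0,1],[-640,-38,501,0,-1.28,0,1]], "grip_force": 20}}

```text
time: 2.6
position: [0.4598, 0.1997, 0.2606]
tool_rot: [0.707, 0.032, -0.032, -0.706]
ft_force: [-0.4, -0.0, -0.1]
grip_width: 0.0005
```

```bash
python3 - <<'E'
from rig import *
from h import *
c=camera("wrist");cv2.imwrite("pics/w1.png",c["img"][:,:,::-1])
A=np.array([.4108,.2498,0]);y=.07
P=[A+[0,0,.107],A+[.036*np.cos(y),.036*np.sin(y),.1]]
k=A+[.036*np.cos(y)+.024*np.cos(y-.5),.036*np.sin(y)+.024*np.sin(y-.5),.12]
print(k,proj(c,P+[k,[.5785,.2616,.09]]))
o=get_obs();print(R.from_quat(o["tool_rot"]).as_matrix().round(3),o["q"].round(2))
E
```

```text
[0.46852701 0.24231304 0.12      ] [[234.35651859 140.92117144]
 [275.69424318 141.41475067]
 [299.66391331 156.88781608]
 [418.76976691 143.88438639]]
[[ 0.996  0.    -0.089]
 [ 0.089 -0.001  0.996]
 [ 0.    -1.    -0.001]] [ 0.18  0.31  1.69 -0.    1.14  0.1 ]
```

View pics/w1.png

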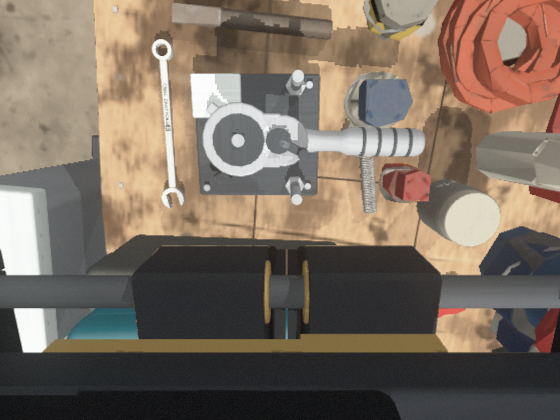

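```bash
python3 - <<'E'
from h import *
im=cv2.imread("pics/w1.png");cv2.imwrite("pics/w1c.png",cv2.resize(im[60:215,180:440],None,fx=3,fy=3,interpolation=cv2.INTER_CUBIC))
E
```

```text
(no output)
```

View pics/w1c.png

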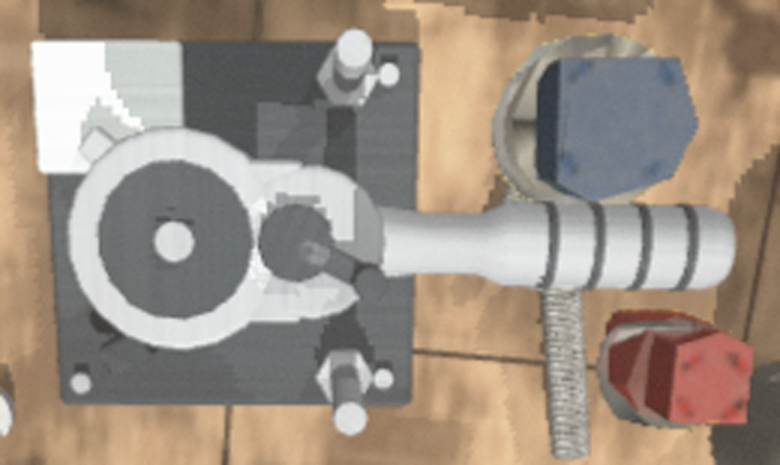

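Request:
{"api": "jog_arm", "payload": {"series": [[11,60,8,0,0,0,1],[11,110,12,0,0,0,1],[11,140,12,0,0,0,1],[11,150.5,12,0,0,0,1],[11,150.5,12,0,0,0,1]]}}

```text
time: 3.28
position: [0.4705, 0.211, 0.1101]
tool_rot: [0.707, 0.03, -0.031, -0.706]
ft_force: [-0.7, 0.2, -0.4]
grip_width: 0.0008
```

```bash
python3 - <<'E'
from rig import *
from h import *
c=camera("scene");crop(c,"s2",160,320,190,340,4)
print(get_obs()["ft_force"],get_obs()["position"])
E
```

```text
[0.31809616 0.47879237 0.4866021 ] [0.4709901  0.21140446 0.11085448]
```

View pics/s2.png

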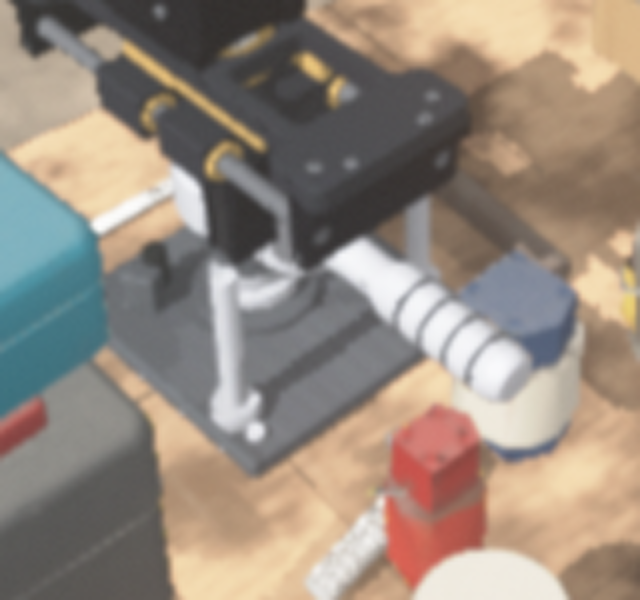

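The fingers stand over the right-hand stud and just to the -y side of the knob. Next I push toward +y.

Request:
{"api": "jog_arm", "payload": {"series": [[0,0,5,0,0,0,1],[0,0,10,0,0,0,1],[0,0,14,0,0,0,1],[0,0,18,0,0,0,1],[0,0,22,0,0,0,1],[0,0,25,0,0,0,1],[0,0,28,0,0,0,1],[0,0,31,0,0,0,1]]}}

```text
time: 4.32
position: [0.4701, 0.2434, 0.1106]
tool_rot: [-0.706, -0.033, 0.029, 0.707]
ft_force: [4.4, -2.2, -0.6]
grip_width: 0.0003
```

```bash
python3 - <<'E'
from rig import *
from h import *
c=camera("scene");crop(c,"s3",160,320,190,340,4)
print(get_obs()["ft_force"],get_obs()["position"])
c=camera("top");crop(c,"t3",240,380,145,295,4)
E
```

```text
[ 5.30127019 -1.33000505 -0.38301356] [0.46992993 0.24376769 0.11060164]
```

View pics/s3.png

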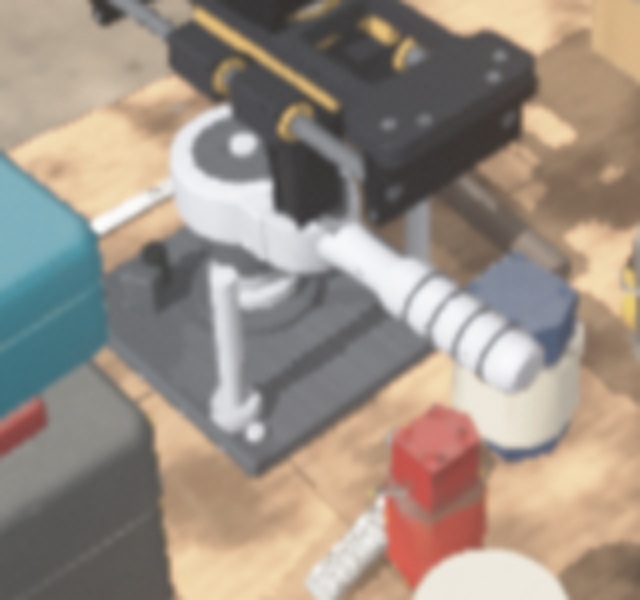

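View pics/t3.png

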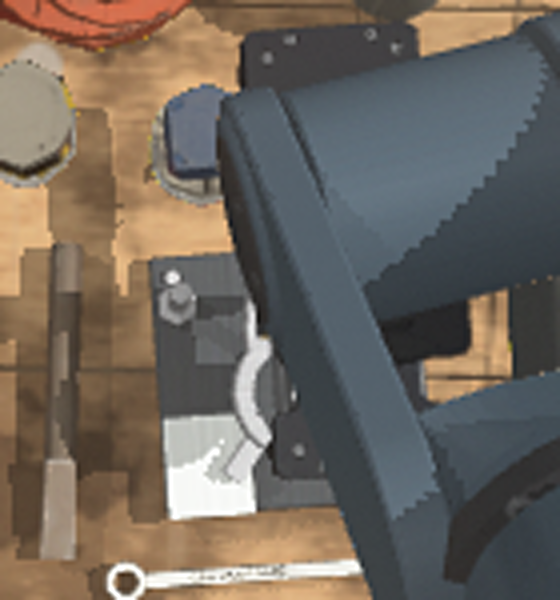

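```bash
python3 - <<'E'
from rig import *
from h import *
c=camera("wrist");cv2.imwrite("pics/w3.png",c["img"][:,:,::-1])
o=get_obs();print(o["ft_force"],o["moment"])
c=camera("scene");cv2.imwrite("pics/s3c.png",cv2.resize(c["img"][210:280,205:275,::-1],None,fx=8,fy=8,interpolation=cv2.INTER_CUBIC))
E
```

```text
[ 5.41369942 -1.13316688  0.74319815] [-0.20577348 -1.02168842 -0.05869757]
```

View pics/w3.png

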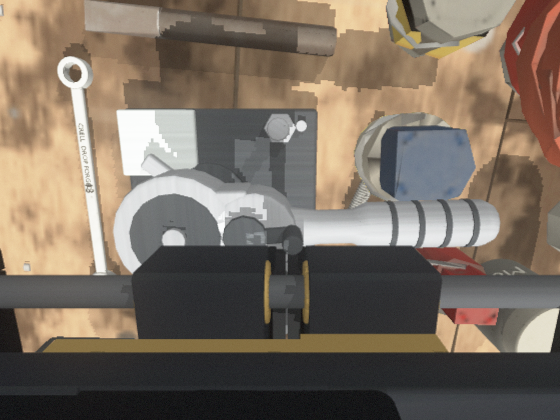

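View pics/s3c.png

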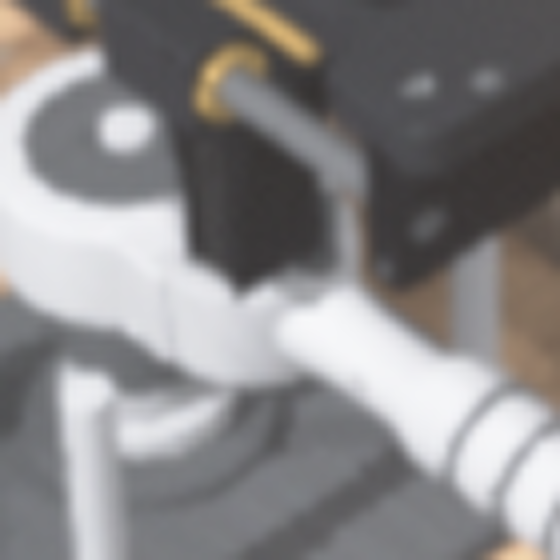

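Request:
{"api": "jog_arm", "payload": {"series": [[4,-3,-2,0,0,0,1],[4,-3,2,0,0,0,1],[4,-3,5,0,0,0,1],[4,-3,8,0,0,0,1]]}}

```text
time: 5.03
position: [0.4694, 0.2513, 0.1129]
tool_rot: [0.707, 0.031, -0.032, -0.706]
ft_force: [-0.9, -2.1, 1.9]
grip_width: 0.0002
```

```bash
python3 - <<'E'
from rig import *
from h import *
c=camera("wrist");cv2.imwrite("pics/w4.png",c["img"][:,:,::-1])
o=get_obs();print(o["ft_force"],o["moment"],o["position"])
E
```

```text
[-0.31392539 -1.80350615  1.92368329] [-0.25633149 -0.00589793  0.02483797] [0.46928538 0.25158907 0.11284737]
```

View pics/w4.png

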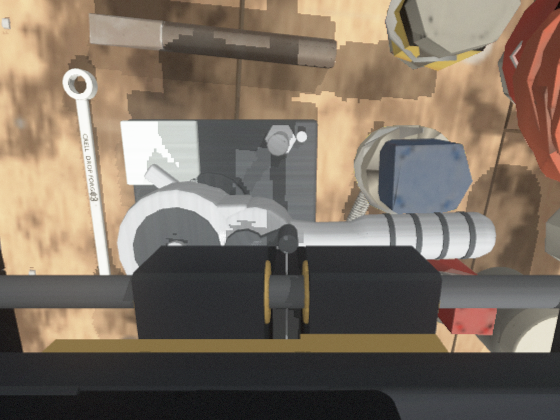

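Request:
{"api": "jog_arm", "payload": {"series": [[2,0,3,0,0,0,1],[2,0,6,0,0,0,1],[2,0,9,0,0,0,1],[2,0,12,0,0,0,1]]}}

```text
time: 5.58
position: [0.4681, 0.2624, 0.1124]
tool_rot: [0.707, 0.029, -0.034, -0.705]
ft_force: [-5.1, -5.1, 3.4]
grip_width: 0.0005
```

```bash
python3 - <<'E'
from rig import *
from h import *
c=camera("wrist");cv2.imwrite("pics/w5.png",c["img"][:,:,::-1])
o=get_obs();print(o["ft_force"],o["moment"],o["position"])
E
```

```text
[-5.60229718 -3.73201502  2.27557211] [-0.64644423  0.79456404  0.04749568] [0.46788851 0.26283861 0.11233007]
```

View pics/w5.png

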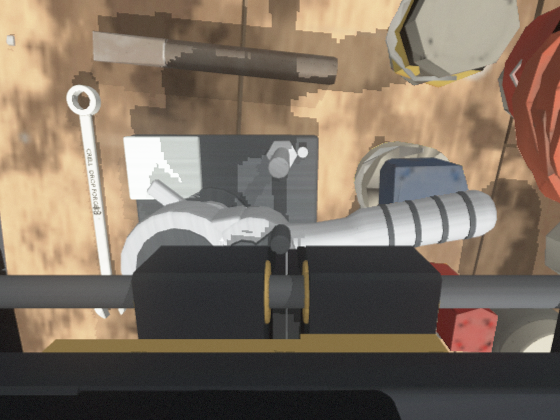

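Request:
{"api": "jog_arm", "payload": {"series": [[0,0,-10,0,0,0,1],[0,-30,-20,0,0,0,1],[0,-80,-40,0,0,0,1],[0,-110,-60,0,0,0,1],[0,-110,-60,0,0,0,1]]}}

```text
time: 6.25
position: [0.4798, 0.2034, 0.2259]
tool_rot: [-0.706, -0.033, 0.027, 0.707]
ft_force: [0.8, -0.0, -0.2]
grip_width: 0.0004
```

```bash
python3 - <<'E'
from rig import *
from h import *
c=camera("wrist");cv2.imwrite("pics/w6.png",cv2.resize(c["img"][90:245,90:440,::-1],None,fx=2.2,fy=2.2,interpolation=cv2.INTER_CUBIC))
o=get_obs();print(o["ft_force"],o["moment"],o["position"])
c=camera("scene");crop(c,"s6",160,320,190,340,4)
E
```

```text
[-0.02846307  0.78501917 -0.57525081] [-0.02899829 -0.07386718 -0.01496851] [0.47820968 0.20369835 0.22418486]
```

View pics/w6.png

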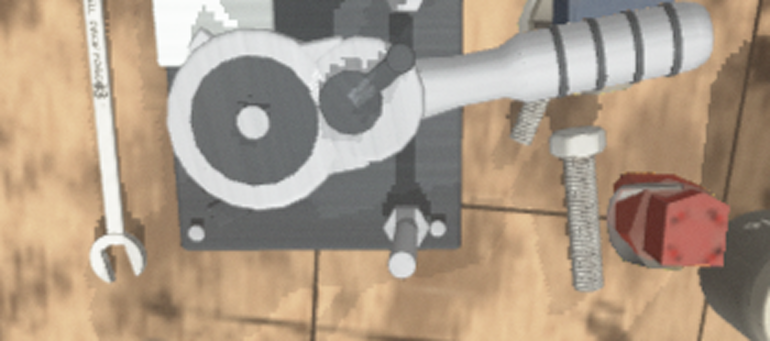

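View pics/s6.png

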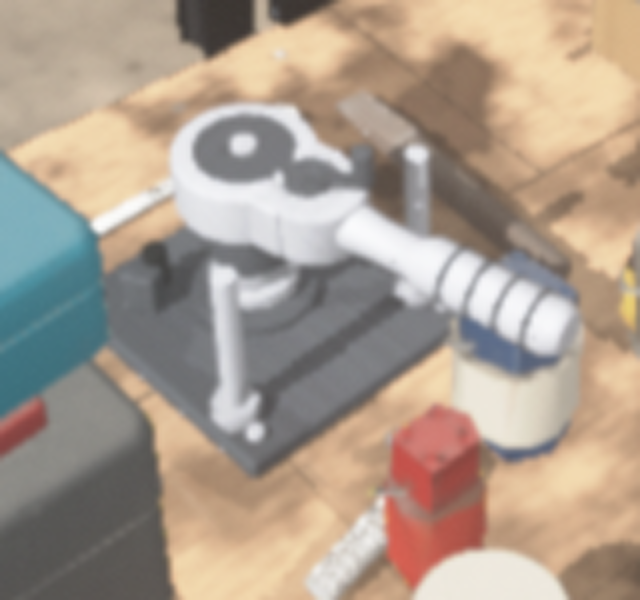

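```bash
cat >> h.py <<'E'
E
python3 - <<'E'
from rig import *
from h import *
c=camera("wrist")
uv=lambda x,y:(90+(x+.5)/2.2-.5,90+(y+.5)/2.2-.5)
ax=onz(c,*uv(253,123),.105);hub=onz(c,*uv(350,100),.105);kn=onz(c,*uv(401,57),.12)
e=onz(c,*uv(697,32),.09);n=onz(c,*uv(455,84),.09)
print(ax,hub,kn,e,n)
a=lambda p,q:np.arctan2(*(q-p)[1::-1])
print("handle",a(ax,e),a(n,e),a(ax,hub),"lever",a(hub,kn),np.linalg.norm((hub-ax)[:2]),np.linalg.norm((kn-hub)[:2]),np.linalg.norm((e-ax)[:2]))
E
```

```text
[0.41047482 0.25075739 0.105     ] [0.44420291 0.26168074 0.105     ] [0.46152243 0.27743459 0.12      ] [0.56675845 0.29615532 0.09      ] [0.48094307 0.27025278 0.09      ]
handle 0.28270401855153166 0.293144343393197 0.3132051335941357 lever 0.7380938582608395 0.035452833587863525 0.02341259562679632 0.16274379866655855
```

Request:
{"api": "jog_arm", "payload": {"series": [[21,20,50,0,0,0,1],[21,60,76,0,0,0,1],[21,100,76,0,0,0,1],[21,112,76,0,0,0,1],[18,112,76,0,0,0,1],[15,112,76,0,0,0,1],[12,112,77,0,0,0,1]]}}

```text
time: 7.28
position: [0.4826, 0.2816, 0.1125]
tool_rot: [-0.706, -0.032, 0.03, 0.707]
ft_force: [-0.3, -0.7, -0.2]
grip_width: 0.0004
```

Request:
{"api": "jog_arm", "payload": {"series": [[-2,0,0,0,0,0,1],[-3,0,0,0,0,0,1]]}}

```text
time: 7.52
position: [0.4789, 0.2813, 0.1117]
tool_rot: [-0.706, -0.031, 0.031, 0.707]
ft_force: [0.6, -0.3, 0.1]
grip_width: 0.0007
```

Request:
{"api": "jog_arm", "payload": {"series": [[-2,0,0,0,0,0,1],[-3,0,0,0,0,0,1]]}}

```text
time: 7.78
position: [0.4772, 0.2811, 0.1114]
tool_rot: [-0.706, -0.032, 0.03, 0.707]
ft_force: [2.5, -0.1, -0.2]
grip_width: 0.0006
```

Request:
{"api": "jog_arm", "payload": {"series": [[-2,0,0,0,0,0,1],[-3,0,0,0,0,0,1],[-3,0,0,0,0,0,1]]}}

```text
time: 8.15
position: [0.4767, 0.2815, 0.1116]
tool_rot: [-0.706, -0.034, 0.028, 0.707]
ft_force: [7.3, 0.6, -2.2]
grip_width: 0.0007
```

Request:
{"api": "jog_arm", "payload": {"series": [[-1,0,0,0,0,0,1],[-2,0,0,0,0,0,1]]}}

```text
time: 8.4
position: [0.4763, 0.2819, 0.1118]
tool_rot: [-0.705, -0.035, 0.027, 0.708]
ft_force: [10.2, 2.4, -5.5]
grip_width: 0.0003
```

Pressing with 10 N moves the knob no further, so the lever is at its loosening stop. Now I set up the back swing.

```bash
cat >> h.py <<'E'
A0=np.array([.412,.250,0])
def at(th,d,z,r=.14):
    "th world angle of handle; d signed offset along normal"
    return A0+[r*np.cos(th)-d*np.sin(th),r*np.sin(th)+d*np.cos(th),z]
def rows(o,L,R0=None):
    for th,d,z,yaw in L:
        t,w=delta(o,at(th,d,z),yaw); print((th,d,z),[*t.round(0).tolist(),0,round(float(w[1]),2),0,1])
E
python3 - <<'E'
from rig import *
from h import *
o=get_obs()
rows(o,[(.285,.037,.15,.2),(.285,.037,.080,.285)])
E
```

```text
(0.285, 0.037, 0.15) [64.0, -37.0, 38.0, 0, -0.11, 0, 1]
(0.285, 0.037, 0.08) [63.0, 33.0, 38.0, 0, -0.2, 0, 1]
```

Request:
{"api": "jog_arm", "payload": {"series": [[10,0,0,0,0,0,1],[25,-37,5,0,0,0,1],[64,-37,38,0,-0.2,0,1],[64,-37,38,0,-0.2,0,1],[64,0,38,0,-0.2,0,1],[64,20,38,0,-0.2,0,1],[64,26,38,0,-0.2,0,1],[64,29,38,0,-0.2,0,1]]}}

```text
time: 9.4
position: [0.5306, 0.3237, 0.0818]
tool_rot: [0.7, 0.101, -0.102, -0.7]
ft_force: [-0.1, 0.3, 0.3]
grip_width: 0.0006
```

Request:
{"api": "jog_arm", "payload": {"series": [[0,3,0,0,0,0,1],[0,5,0,0,0,0,1],[0,5,0,0,0,0,1]]}}

```text
time: 9.78
position: [0.5314, 0.324, 0.0774]
tool_rot: [-0.7, -0.102, 0.101, 0.7]
ft_force: [-1.2, 0.1, -0.0]
grip_width: 0.0007
```

```bash
python3 - <<'E'
from rig import *
from h import *
o=get_obs()
rows(o,[(t,.023,.077,max(t,-.2)) for t in (.24,.16,.08,0,-.08,-.16,-.24,-.3,-.34,-.37)])
E
```

```text
(0.24, 0.023, 0.077) [5.0, 0.0, -21.0, 0, 0.05, 0, 1]
(0.16, 0.023, 0.077) [6.0, 0.0, -32.0, 0, 0.13, 0, 1]
(0.08, 0.023, 0.077) [6.0, 0.0, -44.0, 0, 0.21, 0, 1]
(0, 0.023, 0.077) [5.0, 0.0, -55.0, 0, 0.29, 0, 1]
(-0.08, 0.023, 0.077) [3.0, 0.0, -66.0, 0, 0.37, 0, 1]
(-0.16, 0.023, 0.077) [1.0, 0.0, -77.0, 0, 0.45, 0, 1]
(-0.24, 0.023, 0.077) [-3.0, 0.0, -88.0, 0, 0.49, 0, 1]
(-0.3, 0.023, 0.077) [-6.0, 0.0, -96.0, 0, 0.49, 0, 1]
(-0.34, 0.023, 0.077) [-9.0, 0.0, -101.0, 0, 0.49, 0, 1]
(-0.37, 0.023, 0.077) [-11.0, 0.0, -104.0, 0, 0.49, 0, 1]
```

Request:
{"api": "jog_arm", "payload": {"series": [[3,0,-10,0,0,0,1],[5,0,-21,0,0.05,0,1],[6,0,-32,0,0.13,0,1],[6,0,-44,0,0.21,0,1],[5,0,-55,0,0.29,0,1]]}}

```text
time: 10.4
position: [0.552, 0.2717, 0.0771]
tool_rot: [-0.707, 0.003, -0.002, 0.707]
ft_force: [-1.5, 0.5, -0.5]
grip_width: 0.0006
```

Request:
{"api": "jog_arm", "payload": {"series": [[1,0,-11,0,0.08,0,1],[2,0,-22,0,0.16,0,1],[2,0,-33,0,0.2,0,1],[1,0,-42,0,0.2,0,1],[1,0,-47,0,0.2,0,1]]}}

```text
time: 11.02
position: [0.5525, 0.225, 0.0771]
tool_rot: [-0.703, 0.071, -0.071, 0.704]
ft_force: [0.0, 2.1, -1.1]
grip_width: 0.0004
```

```bash
python3 - <<'E'
from rig import *
from h import *
c=camera("scene");crop(c,"s7",160,320,190,340,4)
o=get_obs();print(o["ft_force"],o["moment"],o["position"])
p=o["position"]-A0;r=np.hypot(p[0],p[1]);a=np.arctan2(p[1],p[0]);print(r,a,a-np.arcsin(.0225/r))
E
```

```text
[0.10657172 0.28579242 0.41968243] [ 0.00739163 -0.09431245  0.04556272] [0.55262851 0.22455512 0.0770779 ]
0.1429119276034576 -0.17900027181631747 -0.3370976740543445
```

View pics/s7.png

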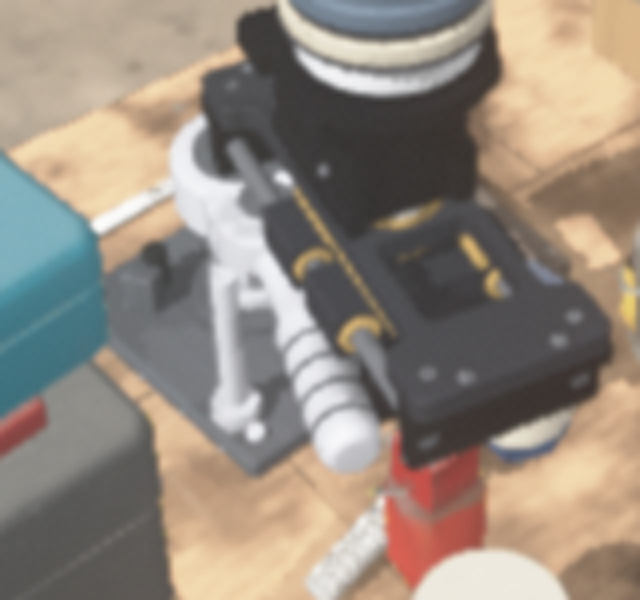

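```bash
python3 - <<'E'
from rig import *
from h import *
P=np.concatenate([cloud(camera("scene")).reshape(-1,3)])
P=P[(P[:,1]>0)&(P[:,1]<.18)&(P[:,2]>.1)&(P[:,2]<.205)]
for x in np.arange(.40,.58,.01):
    q=P[abs(P[:,0]-x)<.005]
    for z in (.11,.14,.17,.19):
        k=q[abs(q[:,2]-z)<.015]
        print(round(x,2),z,k[:,1].max().round(3) if len(k) else None,end=" | ")
    print()
o=get_obs()
def rr(L):
    for th,d,z,yaw,r in L:
        t,w=delta(o,at(th,d,z,r),yaw); print((th,d,z),[*t.round(0).tolist(),0,round(float(w[1]),2),0,1])
rr([(-.33,.03,.11,-.3,.15),(-.33,-.03,.11,-.5,.158),(-.33,-.027,.078,-.5,.158)])
E
```

```text
0.4 0.11 None | 0.4 0.14 None | 0.4 0.17 None | 0.4 0.19 0.119 | 
0.41 0.11 None | 0.41 0.14 None | 0.41 0.17 None | 0.41 0.19 0.119 | 
0.42 0.11 None | 0.42 0.14 None | 0.42 0.17 None | 0.42 0.19 0.122 | 
0.43 0.11 None | 0.43 0.14 None | 0.43 0.17 None | 0.43 0.19 0.122 | 
0.44 0.11 None | 0.44 0.14 None | 0.44 0.17 None | 0.44 0.19 0.123 | 
0.45 0.11 None | 0.45 0.14 None | 0.45 0.17 None | 0.45 0.19 0.124 | 
0.46 0.11 None | 0.46 0.14 None | 0.46 0.17 None | 0.46 0.19 0.126 | 
0.47 0.11 None | 0.47 0.14 None | 0.47 0.17 None | 0.47 0.19 0.127 | 
0.48 0.11 None | 0.48 0.14 None | 0.48 0.17 None | 0.48 0.19 0.129 | 
0.49 0.11 0.13 | 0.49 0.14 None | 0.49 0.17 None | 0.49 0.19 0.13 | 
0.5 0.11 0.13 | 0.5 0.14 None | 0.5 0.17 None | 0.5 0.19 0.132 | 
0.51 0.11 0.131 | 0.51 0.14 0.132 | 0.51 0.17 0.131 | 0.51 0.19 0.132 | 
0.52 0.11 0.131 | 0.52 0.14 0.12 | 0.52 0.17 0.122 | 0.52 0.19 0.122 | 
0.53 0.11 0.132 | 0.53 0.14 0.034 | 0.53 0.17 0.047 | 0.53 0.19 0.047 | 
0.54 0.11 0.122 | 0.54 0.14 None | 0.54 0.17 None | 0.54 0.19 None | 
0.55 0.11 None | 0.55 0.14 None | 0.55 0.17 None | 0.55 0.19 None | 
0.56 0.11 None | 0.56 0.14 None | 0.56 0.17 None | 0.56 0.19 None | 
0.57 0.11 None | 0.57 0.14 None | 0.57 0.17 None | 0.57 0.19 None | 
(-0.33, 0.03, 0.11) [10.0, -33.0, 7.0, 0, 0.1, 0, 1]
(-0.33, -0.03, 0.11) [10.0, -33.0, -54.0, 0, 0.3, 0, 1]
(-0.33, -0.027, 0.078) [10.0, -1.0, -51.0, 0, 0.3, 0, 1]
```

Request:
{"api": "jog_arm", "payload": {"series": [[8,-20,8,0,0.05,0,1],[10,-40,0,0,0.15,0,1],[10,-40,-28,0,0.3,0,1],[10,-40,-55,0,0.3,0,1],[10,-20,-56,0,0.3,0,1],[10,-2,-56,0,0.3,0,1],[10,-1,-56,0,0.3,0,1]]}}

```text
time: 12.0
position: [0.5503, 0.1686, 0.077]
tool_rot: [0.685, -0.176, 0.175, -0.685]
ft_force: [-0.8, -0.2, -0.0]
grip_width: 0.0006
```

```bash
python3 - <<'E'
from rig import *
from h import *
c=camera("scene");crop(c,"s8",160,320,190,340,4)
o=get_obs();print(o["ft_force"],o["position"])
def rr(L):
    for th,d,z,yaw,r in L:
        t,w=delta(o,at(th,d,z,r),yaw); print((th,d,z),[*t.round(0).tolist(),0,round(float(w[1]),2),0,1])
rr([(t,-.0225,.078,t+max(-.15,min(0,-.15-.3*t)),.14 if t>-.1 else .15) for t in (-.34,-.26,-.18,-.1,-.02,.06,.14,.22,.3,.38,.46,.52,.57)])
E
```

```text
[0.58000742 0.79278615 0.71125567] [0.55088672 0.16881082 0.07762369]
(-0.34, -0.0225, 0.078) [-9.0, -0.0, 6.0, 0, -0.11, 0, 1]
(-0.26, -0.0225, 0.078) [-10.0, -0.0, 18.0, 0, -0.17, 0, 1]
(-0.18, -0.0225, 0.078) [-11.0, -0.0, 30.0, 0, -0.23, 0, 1]
(-0.1, -0.0225, 0.078) [-14.0, -0.0, 42.0, 0, -0.28, 0, 1]
(-0.02, -0.0225, 0.078) [-26.0, -0.0, 49.0, 0, -0.34, 0, 1]
(0.06, -0.0225, 0.078) [-30.0, -0.0, 60.0, 0, -0.41, 0, 1]
(0.14, -0.0225, 0.078) [-35.0, -0.0, 70.0, 0, -0.49, 0, 1]
(0.22, -0.0225, 0.078) [-41.0, -0.0, 80.0, 0, -0.57, 0, 1]
(0.3, -0.0225, 0.078) [-47.0, -0.0, 89.0, 0, -0.65, 0, 1]
(0.38, -0.0225, 0.078) [-54.0, -0.0, 98.0, 0, -0.73, 0, 1]
(0.46, -0.0225, 0.078) [-62.0, -0.0, 106.0, 0, -0.81, 0, 1]
(0.52, -0.0225, 0.078) [-68.0, -0.0, 112.0, 0, -0.87, 0, 1]
(0.57, -0.0225, 0.078) [-74.0, -0.0, 117.0, 0, -0.92, 0, 1]
```

View pics/s8.png

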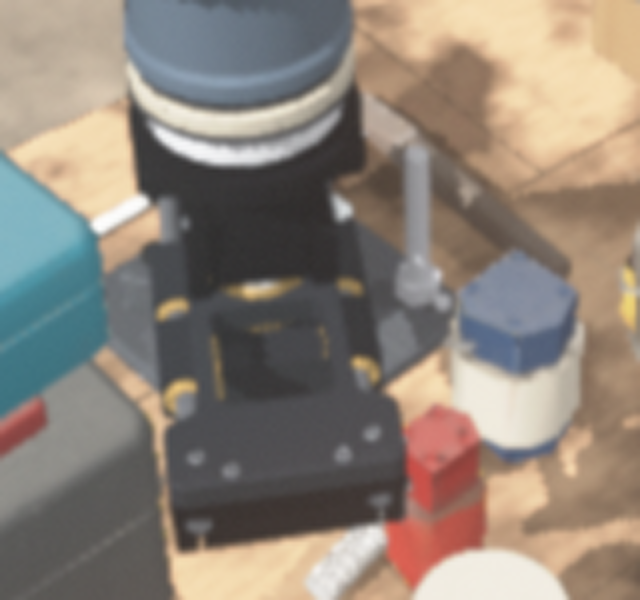

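Request:
{"api": "jog_arm", "payload": {"series": [[-9,0,6,0,-0.11,0,1],[-10,0,18,0,-0.17,0,1],[-11,0,30,0,-0.23,0,1],[-14,0,42,0,-0.28,0,1],[-21,0,51,0,-0.34,0,1]]}}

```text
time: 12.68
position: [0.5589, 0.2243, 0.0789]
tool_rot: [-0.705, 0.055, -0.057, 0.705]
ft_force: [1.8, -2.1, 1.1]
grip_width: 0.0004
```

```bash
python3 - <<'E'
from rig import *
from h import *
o=get_obs();print(o["ft_force"],o["position"])
def rr(L):
    for th,d,z,yaw,r in L:
        t,w=delta(o,at(th,d,z,r),yaw); print((th,d,z),[*t.round(0).tolist(),0,round(float(w[1]),2),0,1])
rr([(t,-.0225,.078,t-.1,.145) for t in (.06,.14,.22,.3,.38,.46,.52,.57)])
E
```

```text
[ 1.77757951 -2.14425148  1.14780825] [0.55885097 0.22425945 0.07886666]
(0.06, -0.0225, 0.078) [-3.0, 1.0, 12.0, 0, -0.12, 0, 1]
(0.14, -0.0225, 0.078) [-4.0, 1.0, 23.0, 0, -0.2, 0, 1]
(0.22, -0.0225, 0.078) [-6.0, 1.0, 35.0, 0, -0.28, 0, 1]
(0.3, -0.0225, 0.078) [-9.0, 1.0, 46.0, 0, -0.36, 0, 1]
(0.38, -0.0225, 0.078) [-13.0, 1.0, 57.0, 0, -0.44, 0, 1]
(0.46, -0.0225, 0.078) [-18.0, 1.0, 68.0, 0, -0.52, 0, 1]
(0.52, -0.0225, 0.078) [-22.0, 1.0, 76.0, 0, -0.58, 0, 1]
(0.57, -0.0225, 0.078) [-26.0, 1.0, 82.0, 0, -0.63, 0, 1]
```

Request:
{"api": "jog_arm", "payload": {"series": [[-3,0,12,0,-0.12,0,1],[-4,0,23,0,-0.2,0,1],[-6,0,35,0,-0.28,0,1],[-9,0,46,0,-0.36,0,1]]}}

```text
time: 13.18
position: [0.5567, 0.2701, 0.0788]
tool_rot: [0.704, 0.072, -0.071, -0.703]
ft_force: [-0.1, -4.3, 1.3]
grip_width: 0.0008
```

Request:
{"api": "jog_arm", "payload": {"series": [[-1,0,12,0,-0.08,0,1],[-2,0,24,0,-0.16,0,1],[-4,0,33,0,-0.22,0,1],[-6,0,40,0,-0.27,0,1]]}}

```text
time: 13.68
position: [0.5454, 0.3091, 0.0791]
tool_rot: [0.688, 0.168, -0.162, -0.687]
ft_force: [5.0, -2.5, -1.7]
grip_width: 0.0008
```

```bash
python3 - <<'E'
from rig import *
from h import *
c=camera("scene");crop(c,"s9",160,320,190,340,4)
o=get_obs();print(o["ft_force"],o["position"])
p=o["position"]-A0;r=np.hypot(p[0],p[1]);a=np.arctan2(p[1],p[0]);print(r,a,a+np.arcsin(.0225/r))
c=camera("top");crop(c,"t9",240,380,145,295,4)
E
```

```text
[ 4.31913335 -0.15535393 -0.67072714] [0.54475526 0.30991999 0.07910421]
0.14565151267718235 0.4239816675474919 0.579081073995737
```

View pics/s9.png

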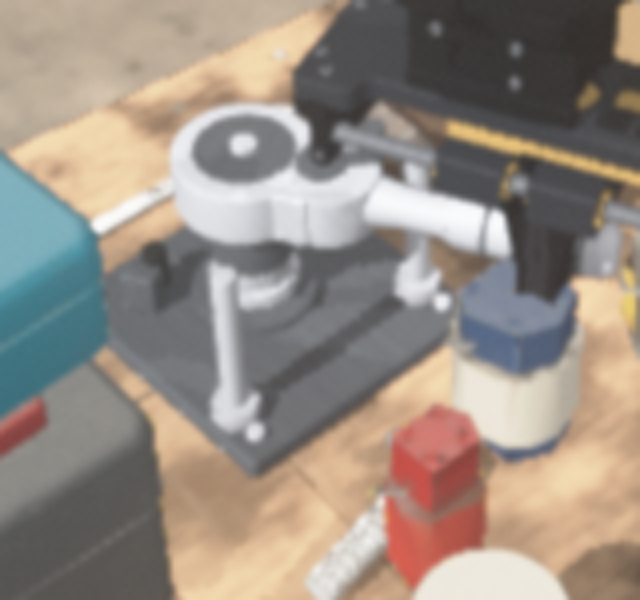

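View pics/t9.png

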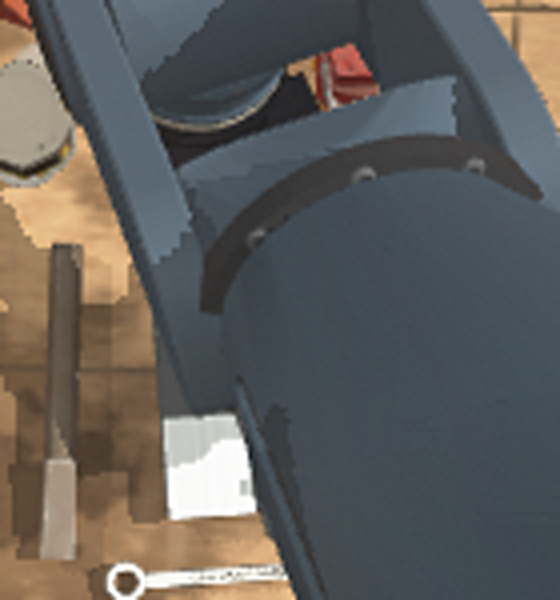

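```bash
cat >> h.py <<'E'
def rr(o,L):
    for th,d,z,yaw,r in L:
        t,w=delta(o,at(th,d,z,r),yaw); print((th,d,z),[*t.round(0).tolist(),0,round(float(w[1]),2),0,1])
E
python3 - <<'E'
from rig import *
from h import *
o=get_obs();
rr(o,[(.55,-.03,.12,.4,.145),(.58,.036,.12,.4,.145),(.58,.036,.077,.4,.145)]+[(t,.023,.077,max(t,-.2),.145) for t in (.52,.44,.36,.28,.2,.12,.04)])
E
```

```text
(0.55, -0.03, 0.12) [2.0, -41.0, -12.0, 0, 0.07, 0, 1]
(0.58, 0.036, 0.12) [-5.0, -41.0, 58.0, 0, 0.07, 0, 1]
(0.58, 0.036, 0.077) [-5.0, 2.0, 59.0, 0, 0.07, 0, 1]
(0.52, 0.023, 0.077) [-1.0, 2.0, 37.0, 0, -0.05, 0, 1]
(0.44, 0.023, 0.077) [1.0, 2.0, 26.0, 0, 0.03, 0, 1]
(0.36, 0.023, 0.077) [2.0, 2.0, 14.0, 0, 0.11, 0, 1]
(0.28, 0.023, 0.077) [2.0, 2.0, 2.0, 0, 0.19, 0, 1]
(0.2, 0.023, 0.077) [1.0, 2.0, -10.0, 0, 0.27, 0, 1]
(0.12, 0.023, 0.077) [-1.0, 2.0, -21.0, 0, 0.35, 0, 1]
(0.04, 0.023, 0.077) [-4.0, 2.0, -33.0, 0, 0.43, 0, 1]
```

Request:
{"api": "jog_arm", "payload": {"series": [[1,0,-8,0,0,0,1],[2,-41,-10,0,0,0,1],[0,-41,25,0,0.07,0,1],[-5,-41,60,0,0.07,0,1],[-5,-20,62,0,0.07,0,1],[-5,1,62,0,0.07,0,1],[-5,1,62,0,0.07,0,1]]}}

```text
time: 14.65
position: [0.5078, 0.3606, 0.0754]
tool_rot: [0.694, 0.138, -0.141, -0.693]
ft_force: [-0.1, -0.3, 0.8]
grip_width: 0.0004
```

```bash
python3 - <<'E'
from rig import *
from h import *
c=camera("wrist");cv2.imwrite("pics/w10.png",c["img"][:,:,::-1])
o=get_obs();print(o["ft_force"],o["position"])
rr(o,[(t,.023,.077,max(t,-.2),.145) for t in (.52,.44,.36,.28,.2,.12,.04)])
E
```

```text
[-0.16102595  1.01760842 -0.64524669] [0.50888427 0.36097282 0.07653701]
(0.52, 0.023, 0.077) [9.0, -0.0, -24.0, 0, -0.12, 0, 1]
(0.44, 0.023, 0.077) [12.0, -0.0, -36.0, 0, -0.04, 0, 1]
(0.36, 0.023, 0.077) [14.0, -0.0, -47.0, 0, 0.04, 0, 1]
(0.28, 0.023, 0.077) [14.0, -0.0, -59.0, 0, 0.12, 0, 1]
(0.2, 0.023, 0.077) [14.0, -0.0, -71.0, 0, 0.2, 0, 1]
(0.12, 0.023, 0.077) [14.0, -0.0, -82.0, 0, 0.28, 0, 1]
(0.04, 0.023, 0.077) [12.0, -0.0, -94.0, 0, 0.36, 0, 1]
```

View pics/w10.png

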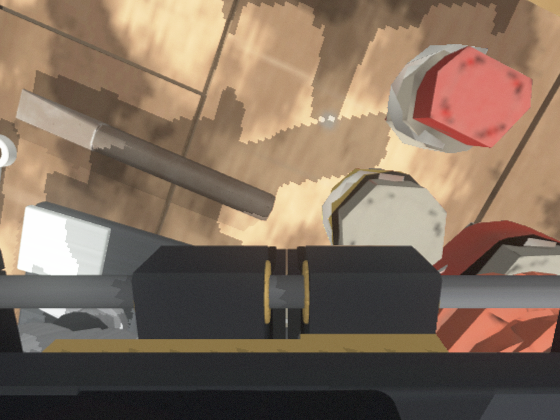

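The cover plate at (65,245) shows no tongue over it from this angle. I carry on with the back swing.

Request:
{"api": "jog_arm", "payload": {"series": [[8,0,-14,0,-0.05,0,1],[9,0,-24,0,-0.05,0,1],[12,0,-36,0,-0.02,0,1],[14,0,-47,0,0.04,0,1],[14,0,-59,0,0.12,0,1],[14,0,-71,0,0.2,0,1],[14,0,-82,0,0.28,0,1],[12,0,-94,0,0.36,0,1]]}}

```text
time: 15.7
position: [0.5573, 0.2789, 0.0774]
tool_rot: [-0.707, -0.012, 0.012, 0.707]
ft_force: [-0.6, 0.3, 1.1]
grip_width: 0.0004
```

```bash
python3 - <<'E'
from rig import *
from h import *
o=get_obs();print(o["ft_force"],o["position"])
rr(o,[(t,.023,.077,max(t,-.2),.145) for t in (-.04,-.12,-.2,-.28,-.34,-.38)])
E
```

```text
[-0.6250542   0.34360689  1.06646535] [0.55731062 0.27892449 0.07743742]
(-0.04, 0.023, 0.077) [0.0, 0.0, -12.0, 0, 0.07, 0, 1]
(-0.12, 0.023, 0.077) [1.0, 0.0, -24.0, 0, 0.15, 0, 1]
(-0.2, 0.023, 0.077) [0.0, 0.0, -35.0, 0, 0.23, 0, 1]
(-0.28, 0.023, 0.077) [-1.0, 0.0, -47.0, 0, 0.23, 0, 1]
(-0.34, 0.023, 0.077) [-3.0, 0.0, -56.0, 0, 0.23, 0, 1]
(-0.38, 0.023, 0.077) [-4.0, 0.0, -61.0, 0, 0.23, 0, 1]
```

Request:
{"api": "jog_arm", "payload": {"series": [[0,0,-12,0,0.07,0,1],[1,0,-24,0,0.15,0,1],[0,0,-35,0,0.23,0,1],[-1,0,-47,0,0.23,0,1],[-3,0,-56,0,0.23,0,1],[-3,0,-60,0,0.23,0,1]]}}

```text
time: 16.45
position: [0.5561, 0.2188, 0.0771]
tool_rot: [0.704, -0.068, 0.068, -0.704]
ft_force: [-0.7, 0.9, -0.2]
grip_width: 0.0004
```

```bash
python3 - <<'E'
from rig import *
from h import *
o=get_obs();print(o["ft_force"],o["position"])
c=camera("scene");crop(c,"s11",160,320,190,340,4)
c=camera("top");crop(c,"t11",240,380,145,295,4)
rr(o,[(-.36,.023,.12,-.3,.15),(-.36,-.032,.12,-.48,.158),(-.36,-.032,.077,-.48,.158)])
E
```

```text
[-0.69731402  0.9270428  -0.18516327] [0.55605867 0.21883228 0.07709054]
(-0.36, 0.023, 0.12) [4.0, -43.0, 1.0, 0, 0.11, 0, 1]
(-0.36, -0.032, 0.12) [3.0, -43.0, -55.0, 0, 0.29, 0, 1]
(-0.36, -0.032, 0.077) [3.0, 0.0, -55.0, 0, 0.29, 0, 1]
```

View pics/t11.png

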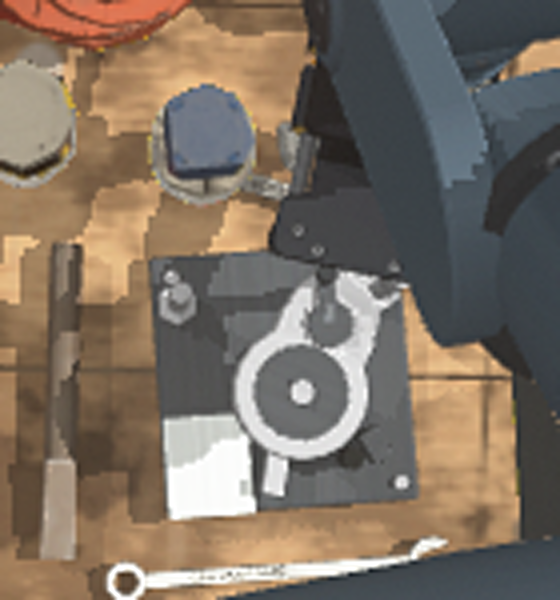

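View pics/s11.png

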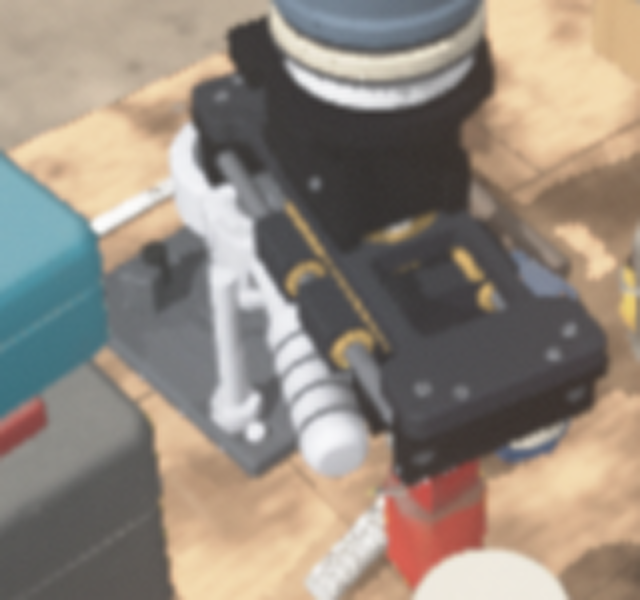

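```bash
python3 - <<'E'
from rig import *
from h import *
c=camera("top")
uv=lambda x,y:(240+(x+.5)/4-.5,145+(y+.5)/4-.5)
A=onz(c,*uv(302,391),.107)
for n,p,z in (("tip0",(219,476),.028),("tip0 edge mid",(232,460),.028),("tip1",(272,494),.028),("mid1",(276,475),.028),("pin",(360,443),.024),("pin2",(352,438),.024)):
    q=onz(c,*uv(*p),z)-A;print(n,np.arctan2(q[1],q[0])%6.283,np.hypot(q[0],q[1]))
cv2.imwrite("pics/t11b.png",cv2.resize(c["img"][235:285,285:350,::-1],None,fx=10,fy=10,interpolation=cv2.INTER_CUBIC))
E
```

```text
tip0 2.45501394773086 0.055924192735609314
tip0 edge mid 2.451472927892868 0.045096599669857323
tip1 2.9991034298879486 0.052722298561394036
mid1 3.01268491330635 0.04259131526673197
pin 4.14846077189418 0.046358925975416534
pin2 4.145959544431792 0.04139674879368856
```

View pics/t11b.png

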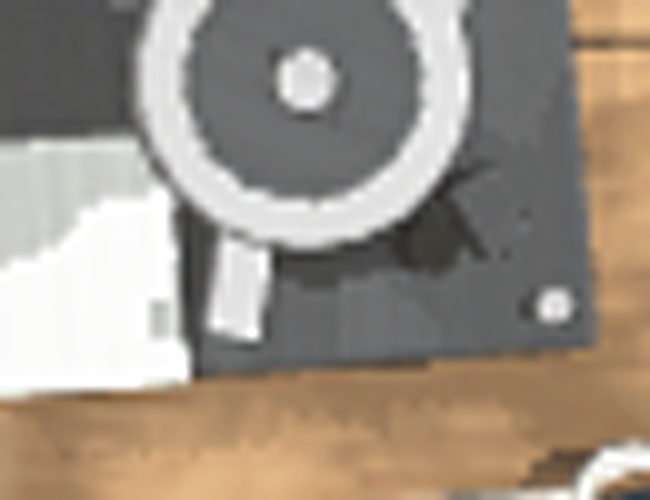

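Request:
{"api": "jog_arm", "payload": {"series": [[4,-20,6,0,0.05,0,1],[4,-43,0,0,0.15,0,1],[4,-43,-28,0,0.28,0,1],[4,-43,-56,0,0.28,0,1],[4,-22,-57,0,0.28,0,1],[4,-1,-57,0,0.28,0,1],[4,0,-57,0,0.28,0,1]]}}

```text
time: 17.48
position: [0.5483, 0.1627, 0.0758]
tool_rot: [0.688, -0.166, 0.164, -0.687]
ft_force: [-0.6, -1.4, 0.4]
grip_width: 0.0007
```

```bash
python3 - <<'E'
from rig import *
from h import *
o=get_obs();print(o["ft_force"],o["position"])
rr(o,[(t,-.0225,.078,t+max(-.15,min(0,-.15-.3*t)),.148 if t>-.1 else .15) for t in (-.34,-.26,-.18,-.1,-.02,.06)])
E
```

```text
[-0.62382466 -1.39778607  0.35594769] [0.54828782 0.1627347  0.07575001]
(-0.34, -0.0225, 0.078) [-9.0, -2.0, 13.0, 0, -0.08, 0, 1]
(-0.26, -0.0225, 0.078) [-10.0, -2.0, 25.0, 0, -0.14, 0, 1]
(-0.18, -0.0225, 0.078) [-11.0, -2.0, 37.0, 0, -0.2, 0, 1]
(-0.1, -0.0225, 0.078) [-13.0, -2.0, 49.0, 0, -0.25, 0, 1]
(-0.02, -0.0225, 0.078) [-18.0, -2.0, 60.0, 0, -0.31, 0, 1]
(0.06, -0.0225, 0.078) [-22.0, -2.0, 71.0, 0, -0.38, 0, 1]
```

Request:
{"api": "jog_arm", "payload": {"series": [[-9,-1,13,0,-0.08,0,1],[-10,-1,25,0,-0.14,0,1],[-11,-1,37,0,-0.2,0,1],[-13,-1,49,0,-0.25,0,1]]}}

```text
time: 17.98
position: [0.5594, 0.212, 0.0784]
tool_rot: [0.704, -0.078, 0.077, -0.702]
ft_force: [-2.8, -3.8, 1.2]
grip_width: 0.0006
```

Request:
{"api": "jog_arm", "payload": {"series": [[-2,0,12,0,-0.06,0,1],[-4,0,23,0,-0.13,0,1],[-6,0,34,0,-0.21,0,1]]}}

```text
time: 18.35
position: [0.5638, 0.247, 0.0786]
tool_rot: [0.707, -0.001, 0.004, -0.707]
ft_force: [1.2, -4.4, -2.7]
grip_width: 0.0
```

```bash
cat >> h.py <<'E'
def th(o,sg=-1):
    p=o["position"]-A0;r=np.hypot(p[0],p[1]);a=np.arctan2(p[1],p[0]);t=a-sg*np.arcsin(.0225/r)
    f=o["ft_force"];n=np.array([-np.sin(t),np.cos(t)]);u=np.array([np.cos(t),np.sin(t)])
    print("theta %.3f r %.3f Ftan %.2f Frad %.2f  F@grip %.2f Mz %.2f"%(t,r,-f[:2]@n,f[:2]@u,-f[:2]@n*r/.14,o["moment"][2]), f.round(1))
E
python3 - <<'E'
from rig import *
from h import *
o=get_obs();th(o)
c=camera("scene");crop(c,"s12",160,320,190,340,4)
c=camera("top");crop(c,"t12",240,380,145,295,4)
rr(o,[(t,-.0225,.078,t-.1,.145) for t in (.1,.14,.18,.22,.26,.3,.34)])
E
```

```text
theta 0.129 r 0.152 Ftan 4.49 Frad 0.63  F@grip 4.87 Mz 0.02 [ 1.2 -4.4 -2.7]
(0.1, -0.0225, 0.078) [-5.0, 1.0, -5.0, 0, -0.01, 0, 1]
(0.14, -0.0225, 0.078) [-5.0, 1.0, 1.0, 0, -0.05, 0, 1]
(0.18, -0.0225, 0.078) [-5.0, 1.0, 7.0, 0, -0.09, 0, 1]
(0.22, -0.0225, 0.078) [-6.0, 1.0, 13.0, 0, -0.13, 0, 1]
(0.26, -0.0225, 0.078) [-6.0, 1.0, 18.0, 0, -0.17, 0, 1]
(0.3, -0.0225, 0.078) [-7.0, 1.0, 24.0, 0, -0.21, 0, 1]
(0.34, -0.0225, 0.078) [-8.0, 1.0, 30.0, 0, -0.25, 0, 1]
```

View pics/t12.png

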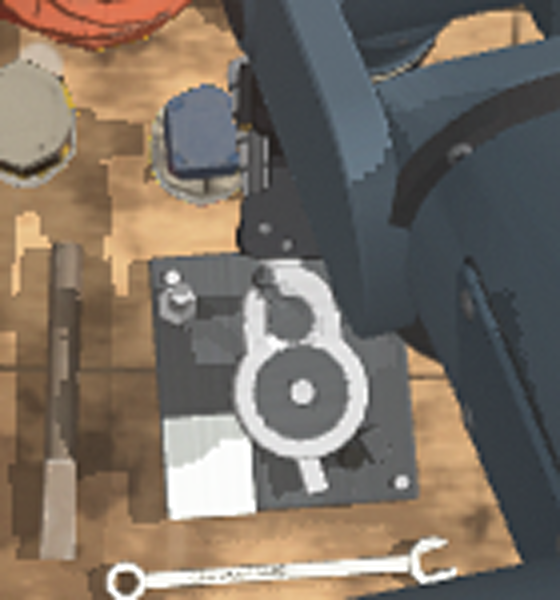

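Request:
{"api": "jog_arm", "payload": {"series": [[-2,0,6,0,-0.05,0,1],[-4,0,12,0,-0.1,0,1]]}}

```text
time: 18.7
position: [0.5607, 0.2587, 0.0791]
tool_rot: [0.706, 0.033, -0.029, -0.706]
ft_force: [3.8, -3.5, -0.9]
grip_width: 0.0006
```

```bash
python3 - <<'E'
from rig import *
from h import *
o=get_obs();th(o)
c=camera("top")
cv2.imwrite("pics/t13.png",cv2.resize(c["img"][235:285,285:350,::-1],None,fx=10,fy=10,interpolation=cv2.INTER_CUBIC))
E
```

```text
theta 0.210 r 0.149 Ftan 4.17 Frad 3.01  F@grip 4.44 Mz -0.03 [ 3.8 -3.5 -0.9]
```

View pics/t13.png

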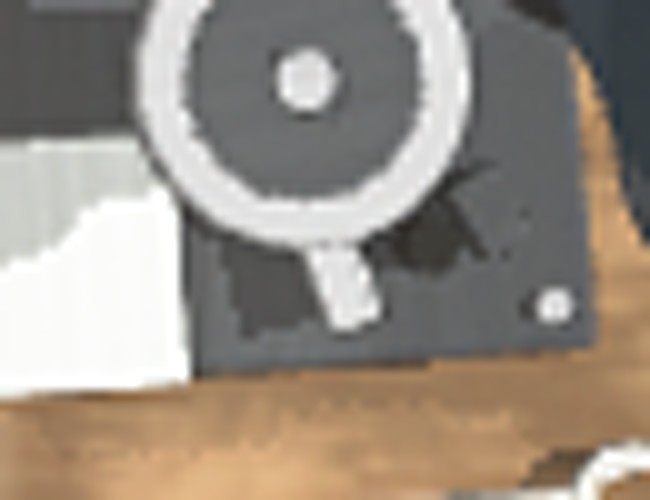

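Request:
{"api": "jog_arm", "payload": {"series": [[0,0,2,0,-0.02,0,1],[0,0,4,0,-0.03,0,1],[0,0,6,0,-0.04,0,1],[-1,0,8,0,-0.05,0,1]]}}

```text
time: 19.25
position: [0.5587, 0.2665, 0.079]
tool_rot: [-0.705, -0.05, 0.047, 0.705]
ft_force: [4.3, -3.7, -0.5]
grip_width: 0.0003
```

```bash
python3 - <<'E'
from rig import *
from h import *
o=get_obs();th(o)
c=camera("top")
cv2.imwrite("pics/t14.png",cv2.resize(c["img"][235:285,285:350,::-1],None,fx=10,fy=10,interpolation=cv2.INTER_CUBIC))
E
```

```text
theta 0.265 r 0.148 Ftan 4.66 Frad 3.18  F@grip 4.92 Mz -0.04 [ 4.3 -3.7 -0.5]
```

View pics/t14.png

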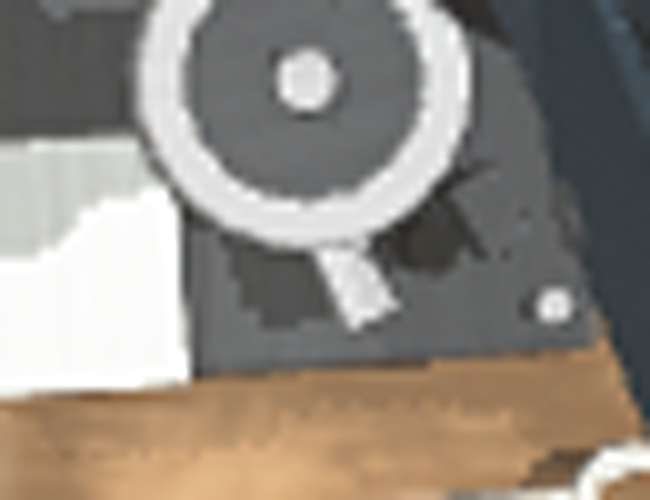

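Request:
{"api": "jog_arm", "payload": {"series": [[0,0,2,0,-0.01,0,1],[0,0,4,0,-0.02,0,1]]}}

```text
time: 19.55
position: [0.5577, 0.2705, 0.0789]
tool_rot: [-0.705, -0.057, 0.054, 0.705]
ft_force: [4.7, -2.9, -0.1]
grip_width: 0.0004
```

```bash
python3 - <<'E'
from rig import *
from h import *
o=get_obs();th(o)
E
```

```text
theta 0.294 r 0.147 Ftan 4.12 Frad 3.71  F@grip 4.33 Mz -0.03 [ 4.7 -2.9 -0.1]
```

Request:
{"api": "jog_arm", "payload": {"series": [[2,0,1,0,0,0,1],[2,0,3,0,-0.01,0,1]]}}

```text
time: 19.8
position: [0.5572, 0.2737, 0.0784]
tool_rot: [0.705, 0.059, -0.059, -0.705]
ft_force: [0.7, -3.0, 1.9]
grip_width: 0.0005
```

```bash
python3 - <<'E'
from rig import *
from h import *
o=get_obs();th(o)
E
```

```text
theta 0.315 r 0.147 Ftan 3.02 Frad -0.27  F@grip 3.17 Mz -0.03 [ 0.7 -3.   1.9]
```

Request:
{"api": "jog_arm", "payload": {"series": [[0,0,2,0,-0.01,0,1],[0,0,3.5,0,-0.02,0,1]]}}

```text
time: 20.05
position: [0.5565, 0.2776, 0.0781]
tool_rot: [0.704, 0.067, -0.067, -0.704]
ft_force: [1.6, -4.1, 2.5]
grip_width: 0.0004
```

Request:
{"api": "jog_arm", "payload": {"series": [[0,0,1.5,0,-0.01,0,1],[0,0,3,0,-0.02,0,1]]}}

```text
time: 20.3
position: [0.5559, 0.2805, 0.078]
tool_rot: [0.703, 0.074, -0.074, -0.703]
ft_force: [1.9, -3.6, 2.8]
grip_width: 0.0005
```

```bash
python3 - <<'E'
from rig import *
from h import *
o=get_obs();th(o)
c=camera("top")
cv2.imwrite("pics/t15.png",cv2.resize(c["img"][235:285,285:350,::-1],None,fx=10,fy=10,interpolation=cv2.INTER_CUBIC))
E
```

```text
theta 0.362 r 0.147 Ftan 3.99 Frad 0.48  F@grip 4.19 Mz -0.03 [ 1.9 -3.6  2.8]
```

View pics/t15.png

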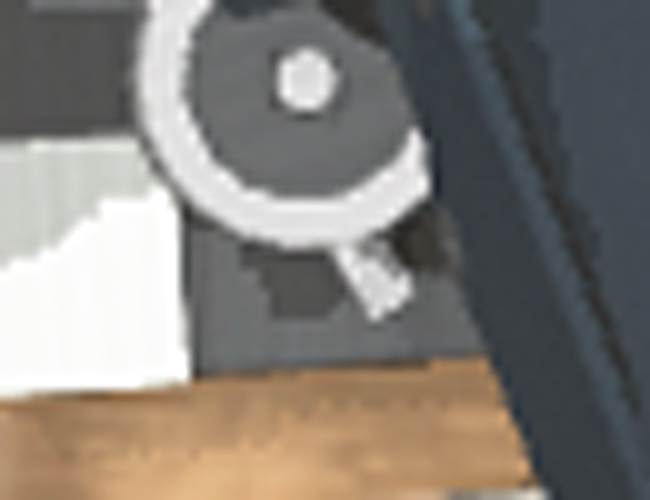

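The tongue at (380,285) is almost at the dark pin near (415,245). I continue in small steps.

Request:
{"api": "jog_arm", "payload": {"series": [[0,0,1.5,0,-0.01,0,1],[0,0,3,0,-0.02,0,1]]}}

```text
time: 20.6
position: [0.5553, 0.2834, 0.078]
tool_rot: [0.703, 0.081, -0.081, -0.702]
ft_force: [0.7, -3.8, 3.0]
grip_width: 0.0005
```

Request:
{"api": "jog_arm", "payload": {"series": [[0,0,1.5,0,-0.01,0,1],[0,0,2.5,0,-0.01,0,1]]}}

```text
time: 20.85
position: [0.5547, 0.2857, 0.078]
tool_rot: [0.702, 0.084, -0.084, -0.702]
ft_force: [1.8, -5.2, 3.5]
grip_width: 0.0005
```

```bash
python3 - <<'E'
from rig import *
from h import *
o=get_obs();th(o)
E
```

```text
theta 0.399 r 0.147 Ftan 5.49 Frad -0.33  F@grip 5.77 Mz 0.08 [ 1.8 -5.2  3.5]
```

Force is starting to rise.

Request:
{"api": "jog_arm", "payload": {"series": [[0,0,1,0,0,0,1],[0,0,2,0,0,0,1]]}}

```text
time: 21.1
position: [0.5541, 0.2874, 0.078]
tool_rot: [0.702, 0.084, -0.084, -0.702]
ft_force: [1.1, -5.4, 3.2]
grip_width: 0.0004
```

```bash
python3 - <<'E'
from rig import *
from h import *
o=get_obs();th(o)
E
```

```text
theta 0.411 r 0.147 Ftan 5.36 Frad -1.12  F@grip 5.63 Mz 0.05 [ 1.1 -5.4  3.2]
```

Request:
{"api": "jog_arm", "payload": {"series": [[0,0,1,0,0,0,1],[0,0,2,0,0,0,1],[0,0,2,0,0,0,1]]}}

```text
time: 21.48
position: [0.5535, 0.2892, 0.078]
tool_rot: [0.702, 0.084, -0.084, -0.702]
ft_force: [0.6, -5.3, 2.7]
grip_width: 0.0001
```

```bash
python3 - <<'E'
from rig import *
from h import *
o=get_obs();th(o)
E
```

```text
theta 0.424 r 0.147 Ftan 5.07 Frad -1.65  F@grip 5.31 Mz 0.06 [ 0.6 -5.3  2.7]
```

Request:
{"api": "jog_arm", "payload": {"series": [[0,0,1,0,0,0,1],[0,0,2,0,0,0,1],[0,0,2,0,0,0,1]]}}

```text
time: 21.85
position: [0.5529, 0.2908, 0.078]
tool_rot: [0.703, 0.084, -0.085, -0.702]
ft_force: [0.4, -6.5, 4.2]
grip_width: 0.0002
```

```bash
python3 - <<'E'
from rig import *
from h import *
o=get_obs();th(o)
E
```

```text
theta 0.436 r 0.147 Ftan 6.09 Frad -2.37  F@grip 6.38 Mz 0.11 [ 0.4 -6.5  4.2]
```

Request:
{"api": "jog_arm", "payload": {"series": [[0,0,1,0,0,0,1],[0,0,2,0,0,0,1],[0,0,2,0,0,0,1]]}}

```text
time: 22.22
position: [0.5524, 0.2925, 0.078]
tool_rot: [0.703, 0.084, -0.085, -0.701]
ft_force: [0.7, -7.0, 3.7]
grip_width: 0.0006
```

```bash
python3 - <<'E'
from rig import *
from h import *
o=get_obs();th(o)
c=camera("top")
cv2.imwrite("pics/t16.png",cv2.resize(c["img"][235:285,285:350,::-1],None,fx=10,fy=10,interpolation=cv2.INTER_CUBIC))
E
```

```text
theta 0.448 r 0.147 Ftan 6.63 Frad -2.37  F@grip 6.94 Mz 0.04 [ 0.7 -7.   3.7]
```

View pics/t16.png

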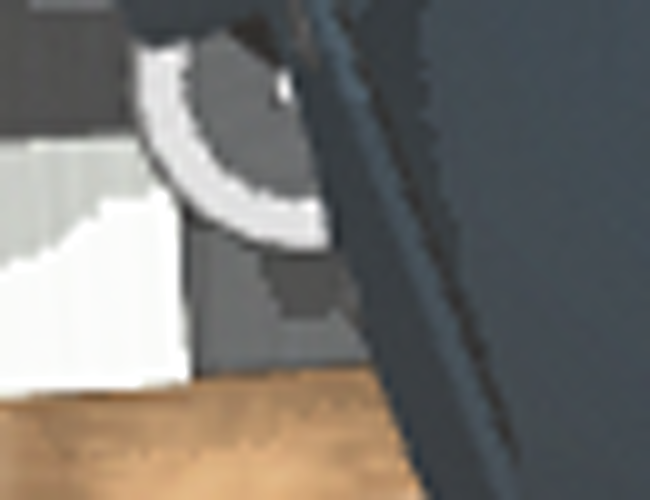

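Request:
{"api": "jog_arm", "payload": {"series": [[-0.5,0,1,0,0,0,1],[-1,0,2,0,0,0,1],[-1,0,2.5,0,0,0,1]]}}

```text
time: 22.65
position: [0.5515, 0.2945, 0.078]
tool_rot: [0.703, 0.084, -0.084, -0.701]
ft_force: [1.5, -7.0, 3.3]
grip_width: 0.0004
```

```bash
python3 - <<'E'
from rig import *
from h import *
o=get_obs();th(o)
E
```

```text
theta 0.463 r 0.146 Ftan 6.93 Frad -1.76  F@grip 7.25 Mz 0.07 [ 1.5 -7.   3.3]
```

Request:
{"api": "jog_arm", "payload": {"series": [[-0.5,0,1,0,0,0,1],[-0.5,0,1.5,0,0,0,1],[-0.5,0,1.5,0,0,0,1]]}}

```text
time: 23.02
position: [0.551, 0.2958, 0.078]
tool_rot: [0.703, 0.084, -0.084, -0.701]
ft_force: [2.0, -7.5, 3.5]
grip_width: 0.0008
```

```bash
python3 - <<'E'
from rig import *
from h import *
o=get_obs();th(o)
E
```

```text
theta 0.473 r 0.146 Ftan 7.57 Frad -1.65  F@grip 7.91 Mz 0.07 [ 2.  -7.5  3.5]
```

Request:
{"api": "jog_arm", "payload": {"series": [[-0.5,0,1,0,0,0,1],[-1,0,2,0,0,0,1],[-1,0,3,0,0,0,1],[-1,0,3,0,0,0,1]]}}

```text
time: 23.52
position: [0.5499, 0.2983, 0.0781]
tool_rot: [0.703, 0.085, -0.084, -0.701]
ft_force: [3.1, -8.0, 3.2]
grip_width: 0.0006
```

```bash
python3 - <<'E'
from rig import *
from h import *
o=get_obs();th(o)
E
```

```text
theta 0.492 r 0.146 Ftan 8.57 Frad -1.05  F@grip 8.94 Mz 0.04 [ 3.1 -8.   3.2]
```

Request:
{"api": "jog_arm", "payload": {"series": [[-0.5,0,1,0,0,0,1],[-0.5,0,1.5,0,0,0,1],[-0.5,0,1.5,0,0,0,1]]}}

```text
time: 23.9
position: [0.5493, 0.2995, 0.0781]
tool_rot: [0.703, 0.085, -0.084, -0.701]
ft_force: [3.4, -8.8, 2.9]
grip_width: 0.0002
```

```bash
python3 - <<'E'
from rig import *
from h import *
o=get_obs();th(o)
E
```

```text
theta 0.501 r 0.146 Ftan 9.38 Frad -1.28  F@grip 9.78 Mz 0.04 [ 3.4 -8.8  2.9]
```

Request:
{"api": "jog_arm", "payload": {"series": [[0,0,0,0,0,0,1],[0,0,0,0,0,0,1],[0,0,0.5,0,0,0,1],[0,0,0.5,0,0,0,1],[0,0,0.5,0,0,0,1],[0,0,0.5,0,0,0,1],[0,0,0.5,0,0,0,1],[0,0,0.5,0,0,0,1]]}}

```text
time: 24.9
position: [0.5491, 0.2999, 0.0781]
tool_rot: [0.703, 0.085, -0.084, -0.701]
ft_force: [3.4, -8.8, 1.1]
grip_width: 0.0007
```

```bash
python3 - <<'E'
from rig import *
from h import *
o=get_obs();th(o)
c=camera("scene");crop(c,"s17",160,320,190,340,4)
E
```

```text
theta 0.503 r 0.146 Ftan 9.31 Frad -1.25  F@grip 9.71 Mz 0.09 [ 3.4 -8.8  1.1]
```

View pics/s17.png

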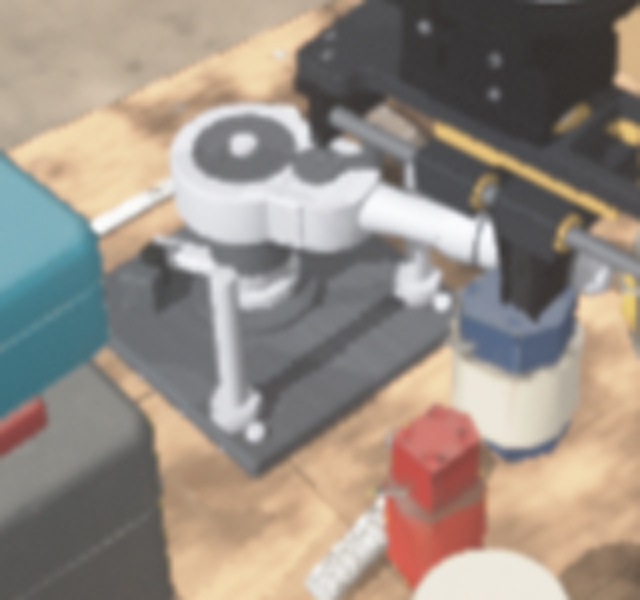

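The tongue bears on the black pin at about (160-180,250). The push at the grip held at 9.7 N for a second. Releasing now.

Request:
{"api": "jog_arm", "payload": {"series": [[0,0,-3,0,0,0,1],[0,0,-7,0,0,0,1],[0,0,-12,0,0,0,1],[0,0,-25,0,0,0,1],[0,-50,-30,0,0,0,1],[0,-110,-40,0,0,0,1],[0,-150,-50,0,0,0,1],[60,-160,-110,0,0,0,1],[100,-160,-170,0,0,0,1],[120,-160,-230,0,0,0,1],[120,-160,-230,0,0,0,1]]}}

```text
time: 26.32
position: [0.7193, 0.1037, 0.2367]
tool_rot: [-0.702, -0.082, 0.084, 0.703]
ft_force: [-0.1, 0.0, 0.4]
grip_width: 0.0005
```

```bash
python3 - <<'E'
from rig import *
from h import *
o=get_obs();print(o["ft_force"],o["position"])
c=camera("top");crop(c,"t18",240,380,145,295,4)
c=camera("scene");crop(c,"s18",160,320,190,340,4)
E
```

```text
[-0.09943331  0.02770269  0.43468196] [0.71928664 0.10371539 0.23669025]
```

View pics/t18.png

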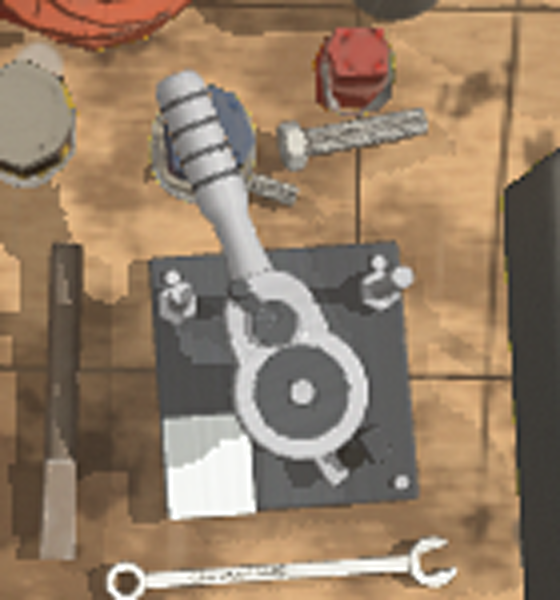

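View pics/s18.png

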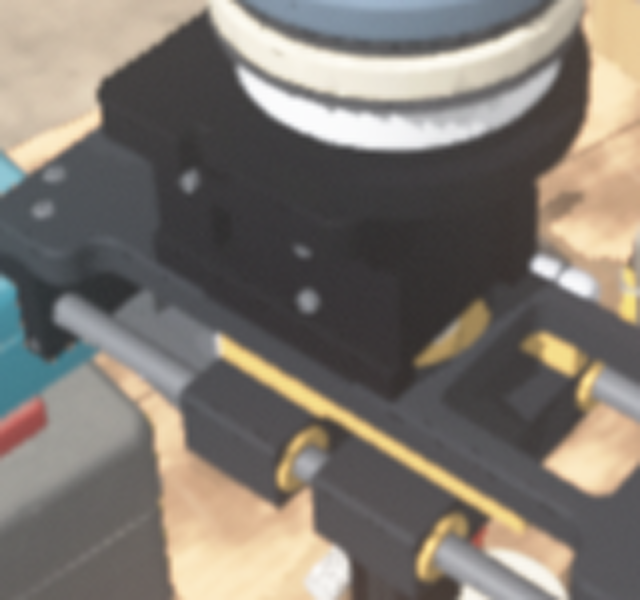

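```bash
python3 - <<'E'
from rig import *
from h import *
c=camera("top")
cv2.imwrite("pics/t19.png",cv2.resize(c["img"][235:285,285:350,::-1],None,fx=10,fy=10,interpolation=cv2.INTER_CUBIC))
uv=lambda x,y:(240+(x+.5)/4-.5,145+(y+.5)/4-.5)
A=onz(c,*uv(302,391),.107)
a=lambda q:np.arctan2(q[1],q[0])%6.2832
for n,p,z in (("tip",(338,478),.028),("mid",(328,463),.028),("handle end",(178,82),.09)):
    q=onz(c,*uv(*p),z)-A;print(n,a(q),np.hypot(q[0],q[1]))
hub=onz(c,*uv(272,318),.105);kn=onz(c,*uv(238,290),.12);h=onz(c,*uv(178,82),.09)-A
print("hub",a(hub-A),"lever rel",a(kn-hub)-a(hub-A),a(kn-hub)-a(h))
E
```

```text
tip 3.702107208291651 0.05108591899129951
mid 3.693095461998907 0.04169547589547642
handle end 0.38099776955855813 0.16567156528876228
hub 0.3944846841696346 lever rel 0.5739839833457161 0.5874708979567926
```

View pics/t19.png

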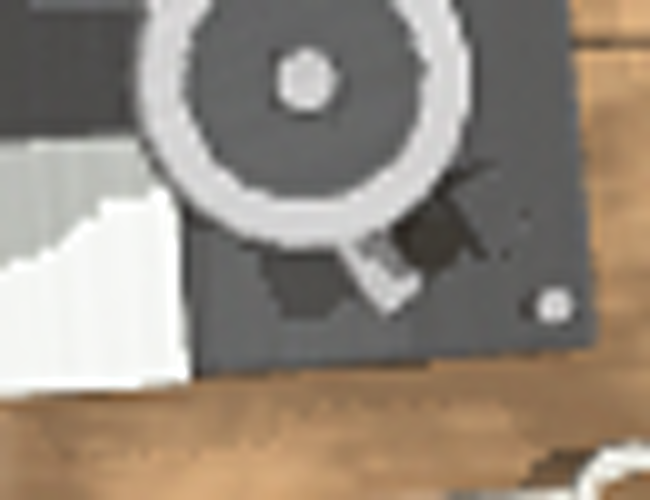

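```bash
python3 - <<'E'
from rig import *
print(hand_in())
E
```

```text
the job is handed in; nothing more can be done
None
```

The bolt is loosened and the job is handed in at about 26.5 s. The clamp tongue is off the cover plate and resting against the stop pin.

- **Lever:** I pushed it over to the loosening side. Pressing its knob with 10 N moved it no further. The last top view measured it at about +0.57 rad, which fits the +0.5 stop within measuring error.
- **Bolt:** I turned it with shut fingers on the handle only, in two forward swings with one full back swing between them. The tongue turned about 1.25 rad, the upper end of the stated range.
- **Pin:** The force at the grip rose smoothly from about 5.5 N to 9.7 N as the tongue met the pin. I held about 9.7 N for a second, then let go. The last picture shows the tongue touching the pin and the arm well clear.

**Checks that disagreed:**
- The three cameras differed by 4–5 mm along the handle, which did not affect the job.
- While flipping the lever, the fingers probably touched its hub with about 5 N, and the handle swung idly about 0.2 rad.
- The jar in the swing path turned out not to be solid; the handle and fingers passed through it without any force.

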